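# Open the tasting chest and set out a cheese

## Task

Open the chilled tasting chest for service: raise its lid with the fingers hooked under the lip, never pinching, forcing, dropping or slamming it, until it leans back on its stop. Then slide the inner cover away from you over the cold plates until it is fully home against its end stop, and lay the pale rectangular block of cheese down flat, not dropping it, on the wooden board of the well this uncovers. Leave the other cheeses where they stand.

Things in the scene. Friction and masses are not known exactly. Their poses are not given: they have to be found in the camera images.
- chest: Steel tasting chest fixed on the deck, end-on to the robot: 180 mm from lip side to hinge side (its x), 270 long (its y), rim 102 high, walls 12. Origin under its centre; its x points from the lip to the hinge side (to the robot's right, within 0.2 rad), y away from the robot, z up. A divider at y = 0 parts the near well (floor a wooden board) from the far well (two white cold plates).
- lid (a joint): Angle of the steel lid: 0 shut, grows as its lip rises, 1.80 rad leaning back on its stop (two brackets behind the hinge). 182 mm from hinge line to front edge, 270 wide, 10 thick, flat underside, 0.55 to 0.9 kg. Nothing holds it: it falls shut until it is past upright (balance near 1.52 rad), then leans back by itself; hinge lightly damped.
- lid_hinge (a point): Middle of the lid's hinge line at the top edge of the chest's right side, fixed: 90 mm from the chest's centre along its x, 104 mm above the deck, level with the shut lid's underside. The hinge line runs along the chest's y.
- lid_lip (a point): Middle of the outer edge of the lid's lip, at its underside, on the chest's left; 208 mm from the hinge line, moves with the lid (x along the lid to the hinge, z out of its upper side). The lip is a tongue 140 mm wide, 5 thick (8 at the rolled edge), standing out 26 mm from the middle of the lid's edge and 28 mm from the chest's wall; free space below it.
- cover (a joint): How far the inner cover has slid away from the robot, m: 0 wholly over the near well, 0.122 wholly over the far well (cold plates), at its end stop. White plastic sheet 154 (chest's x) x 124 x 4 mm in runners below the rim, about 2 N of friction; within reach only when the lid is up.
- cover_pull (a point): Centre of the pull rib on the inner cover: 64 mm long along the chest's x, 10 thick along the chest's y, 19 high above the sheet; its top is 96.5 mm above the deck, the sheet's upper side 77.5, this point 87.5. Moves with the cover, axes as the chest's.
- well (a point): Centre of the top of the wooden board, floor of the near well, 20 mm above the deck, axes as the chest's. The well's mouth is 140 mm along the chest's x and 120 along its y; the chest's rim is 82 mm above the board.
- block_center (a point): Centre of the pale yellow rectangular block of cheese with smooth sides: 58 mm (its x) by 105 (its y) by 52 high (its z), about 0.33 kg, lying on the deck left of the chest; the centre is 26 mm above its underside.
- block: The same block of cheese, origin under its centre (at its underside); axes as block_center.
- caciotta_small: To be left alone: a small round whitish cheese, about 100 mm across and 46 mm high, behind and left of the chest. Origin under its centre.
- cream_cone: To be left alone: a white block of fresh cheese with rounded edges, 74 x 82 x 74 mm, right of the chest. Origin under its centre.
- stagionato_brick: To be left alone: a rough yellow brick of cheese, 57 x 92 x 40 mm, right of the chest. Origin under its centre.

How it is judged (in metres and radians):
On the way, in this order (a step that is already met when the one before it is completed fails the run):
1. the lid leans back on its stop (value of joint lid above 1.77 rad), for 0.2 s.
2. the inner cover is fully home over the cold plates, the lid still on its stop (value of joint lid above 1.77 rad and value of joint cover above 0.12 m), for 0.2 s.
At the end, for the whole second after the job is handed in: The lid leans on its stop (within 0.03 rad) and is still, the inner cover is within 2 mm of its end stop over the far well, and the block of cheese lies flat (within 0.08 rad) on the board of the near well, wholly inside it (all of step 2 and z of block_center in the frame of well between 0.022 and 0.03 m and x of block_center in the frame of well between -0.05 and 0.05 m and y of block_center in the frame of well between -0.04 and 0.04 m and angle between block_center's own z axis and vertical below 0.08 rad and velocity of joint lid between -0.05 and 0.05 rad/s); the robot touches nothing.
It fails at once if the lid is dropped or slammed (it swings open faster than 3 rad/s or falls faster than 2 rad/s) (velocity of joint lid above 3 rad/s or velocity of joint lid below -2 rad/s).
It fails at once if the lid is pinched or forced (more than 30 N on it) (contact force between anything else and lid above 30 N).
It fails at once if the block is dropped into the well (it goes down inside it faster than 0.5 m/s) (linear speed of block above 0.5 m/s and z of block_center in the frame of well below 0.075 m and horizontal distance between block_center and well below 0.06 m).
It fails at once if one of the other cheeses is moved by more than 20 mm (distance of any of caciotta_small, cream_cone, stagionato_brick from where it was at the start of the episode above 0.02 m).
It also fails if it takes over 61 s, if anything falls off the work surface, if the arm or the gripper's body presses on something with over 40 N, if the wrist force passes 120 N, or if a joint passes its speed limit or range.

## Robot

A 6-joint arm with a two-finger parallel gripper is mounted at the origin on a cart in front of the work surface, level with it; the furniture and walls round the work are solid. World frame = base frame: x ahead of the robot, y to its left, z up, the work surface at z = 0. Lengths are in mm, angles in rad, forces in N, time in s.
With the tool pointing down it reaches from about 250 to 800 mm from the base axis. Payload 3.9 kg.
Tool frame: the origin (TCP) lies at the centre of the arm's flange, where the gripper is bolted on; the fingertips stand 173 mm ahead of it and the grasp point (between the pads) lies 155 mm ahead of it; y points along the fingers, z is the direction in which the jaws open and shut, and the axes are right-handed (so a half turn about y gives the same grasp; the last joint's range is limited). The gripper opens to 85 mm and grips with 20 to 120 N. Pads are 22 mm wide; open, the fingers measure 114 mm over their backs; the gripper's body (76 mm by 85 mm) begins 54 mm behind the grasp point. The pads swing forward as they close: fully open they stand 13 mm farther back than shut.
Start: joints at [-1.182, 0.26, -0.138, 1.173, 0, 1.571], TCP at [199.011, -485.809, 404.704] pointing down, gripper open.
Joint ranges: [-2.78, 2.78], [-0.83, 1.72], [-1.28, 1.37], [-1.9, 2.12], [-1.57, 1.48], [-3.14, 3.14]. Speed limits (rad/s): [2.57, 2.57, 3.14, 3.14, 3.14, 3.14].

## Interface

Orientations are given as a unit quaternion [w, x, y, z].
In Python, from workcell import sense, capture, close_job gives the robot as it stands.
- The arm moves only by the shell command python3 -m pendant 'ROWS' [FORCE]. ROWS is JSON, a list of rows, each an object with "linear": the shift along the tool's x, y, z in units of 50 mm (1.0 is 50 mm), a list of three; "angular": the turn, a rotation vector about the tool's x, y, z in units of 6 degrees (1.0 is 6 degrees), a list of three; "claw": the finger opening in mm, from 0 to 85.4. A call has exactly 8 rows; each row is the pose to reach, as a shift and turn from the pose measured when the call began, along the tool's axes at that moment; what a row does not reach only later rows make up. A row lasts 1/8 s, in which the tool goes at most 62.5 mm and 10.7 degrees, less where a joint would pass 70% of its speed; a pose out of reach is approached as far as the arm can. A call with a gripper value outside its range is refused whole. The fingers move at their own pace and stop on an object; FORCE is the grip in N (left out, the last holds). Time passes only in rows, so rows that repeat a pose let the fingers close, or fill a call up. It gives the time, the measured TCP pose, the force and the opening at its end, in the units of the state.
- sense(): the state, without advancing time (a new reading comes with each control period).
- capture(name): name is "side" or "top" or "wrist"; returns a dict with "frame" (480x640x3 uint8, red, green, blue), "fx", "fy", "cx", "cy" (pixels), "dist_coeffs" ([k1, k2, p1, p2, k3] as OpenCV has them; the pictures are not rectified), "view" (4x4, takes a point from world to camera coordinates). Camera axes: x right, y down, z forward; pixel columns grow to the right and rows downward; lengths in mm; the calibration is good to about 2 mm. A picture is of the moment at which its call begins. There is no depth.
- close_job(): hands the job in, once; it reports no verdict.
The state is a dict: "clock": time; "joint_positions": joint angles; "qvel": joint speeds; "effort": joint torques, N m; "tool_pos": TCP position; "eef_rot": TCP orientation; "contact_force": force on the tool from outside, world axes, zero at the start; "ft_torque": the same for the moment, N m; "finger_gap": finger opening in mm.
Only numpy, scipy, OpenCV 4.12 (cv2) and the standard library are available. Lean on these libraries where they do the work, as an engineer would, in place of code of your own. Each camera call takes 0.05 s, during which the arm holds its last target.

## Working session

There is one attempt and no reset: what is moved stays moved. The work goes in short steps, Python scripts to look and compute and a shell command to move; the robot and the scene stay as the last step left them, time stands still between calls to the robot, and variables do not carry over. Pictures are saved under pics/ and viewed, and the job is handed in when it is done.

```bash
ls; mkdir -p pics; python3 - <<'E'
from workcell import sense,capture
import cv2
print(sense())
for n in("side","top","wrist"):
    c=capture(n); cv2.imwrite(f"pics/{n}0.png",c["frame"][:,:,::-1]); print(n,{k:v for k,v in c.items() if k!="frame"})
E
```

```text
pics
{'clock': 0.0, 'joint_positions': array([-1.18200012e+00,  2.60687225e-01, -1.39417389e-01,  1.17267911e+00,
        1.20672764e-05,  1.57081524e+00]), 'qvel': array([-5.00827723e-04,  2.81184705e-04,  5.43602279e-05,  1.16853670e-03,
        2.97314230e-03,  1.07747505e-03]), 'effort': array([ 1.22003403e-03, -4.05677319e+01,  2.53923851e+01,  1.88007572e-02,
        2.55987825e-04,  2.29641373e-06]), 'tool_pos': array([ 198.88232318, -485.49048073,  403.84459082]), 'eef_rot': array([ 0.13645788, -0.13672099,  0.69447899, -0.69309851]), 'contact_force': array([-0.52323987,  0.29848234,  0.45669227]), 'ft_torque': array([-0.03735398, -0.0233217 ,  0.01658427]), 'finger_gap': 85.31145549554283}
side {'fx': 567.2775941307649, 'fy': 567.2775941307649, 'cx': 319.224184146023, 'cy': 250.02805344000336, 'dist_coeffs': array([0.04808324, 0.        , 0.        , 0.        , 0.        ]), 'view': array([[-8.50485216e-01, -5.25990228e-01, -3.02929988e-03,
         4.16719668e+02],
       [-3.40900529e-01,  5.55577208e-01, -7.58367190e-01,
         2.78819907e+02],
       [ 4.00576741e-01,
[... 537 characters left out ...]
850e-02,  9.24125400e-03, -9.97655237e-01,
         1.49871970e+03],
       [ 0.00000000e+00,  0.00000000e+00,  0.00000000e+00,
         1.00000000e+00]])}
wrist {'fx': 422.31651199454484, 'fy': 422.31651199454484, 'cx': 319.00443153835903, 'cy': 244.01473281909938, 'dist_coeffs': array([0.02279282, 0.        , 0.        , 0.        , 0.        ]), 'view': array([[ 3.80400051e-01, -9.24821402e-01, -1.08420466e-03,
        -5.23059741e+02],
       [-8.88466190e-01, -3.65771298e-01,  2.77198821e-01,
        -3.76462294e+01],
       [-2.56755973e-01, -1.04483167e-01, -9.60811968e-01,
         3.78410315e+02],
       [ 0.00000000e+00,  0.00000000e+00,  0.00000000e+00,
         1.00000000e+00]])}
```

View pics/top0.png

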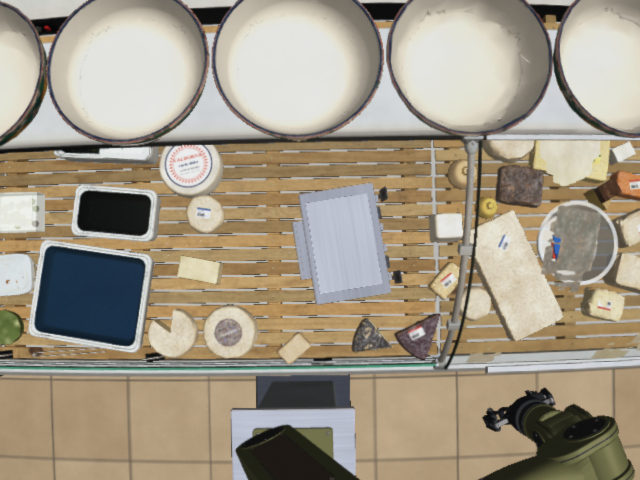

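View pics/side0.png

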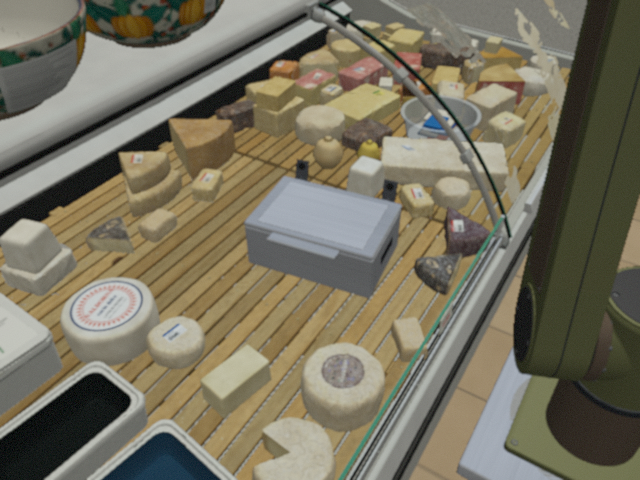

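View pics/wrist0.png

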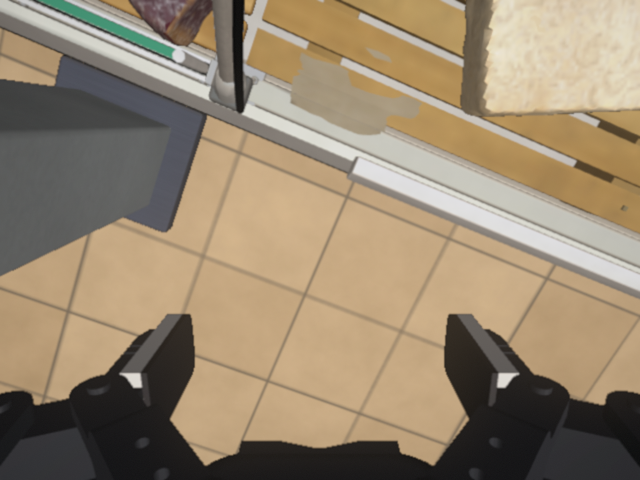

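The top view shows the chest lid at about (345,243) with the lip tongue at (303,250). The pale block is at (200,270). The side view shows the block at (236,378) and a curved rail tube between the parked arm and the chest. I'll measure these now.

```bash
cat > h.py <<'E'
import numpy as np, cv2
from workcell import sense,capture
from scipy.spatial.transform import Rotation as R
def K(c): return np.array([[c["fx"],0,c["cx"]],[0,c["fy"],c["cy"]],[0,0,1.]])
def rays(c,uv):
    uv=np.asarray(uv,float).reshape(-1,1,2)
    n=cv2.undistortPoints(uv,K(c),np.array(c["dist_coeffs"])).reshape(-1,2)
    d=np.c_[n,np.ones(len(n))]@c["view"][:3,:3]
    o=-c["view"][:3,:3].T@c["view"][:3,3]
    return o,d/np.linalg.norm(d,axis=1)[:,None]
def onz(c,uv,z):
    o,d=rays(c,uv); return o+d*((z-o[2])/d[:,2])[:,None]
def proj(c,P):
    P=np.asarray(P,float).reshape(-1,3)
    return cv2.projectPoints(P,cv2.Rodrigues(c["view"][:3,:3])[0],c["view"][:3,3],K(c),np.array(c["dist_coeffs"]))[0].reshape(-1,2)
def tri(c1,p1,c2,p2):
    o1,d1=rays(c1,p1);o2,d2=rays(c2,p2);d1=d1[0];d2=d2[0]
    t=np.linalg.lstsq(np.c_[d1,-d2],o2-o1,rcond=None)[0]
    a=o1+t[0]*d1;b=o2+t[1]*d2
    return (a+b)/2,np.linalg.norm(a-b)
def Rt(s=None):
    s=s or sense(); q=s["eef_rot"]; return R.from_quat([q[1],q[2],q[3],q[0]])
def save(n,f):
    c=capture(n); cv2.imwrite(f"pics/{f}.png",c["frame"][:,:,::-1]); return c
E
python3 - <<'E'
from h import *
c=capture("top"); s=capture("side")
f=c["frame"]
cv2.imwrite("pics/crop_top.png",cv2.resize(f[170:320,140:420,::-1],None,fx=2.8,fy=2.8,interpolation=cv2.INTER_CUBIC))
cv2.imwrite("pics/crop_side.png",cv2.resize(s["frame"][150:450,180:500,::-1],None,fx=2,fy=2,interpolation=cv2.INTER_CUBIC))
print("pix block",f[270,200],f[250,303],f[245,345],f[265,185],f[300,250])
print(Rt().as_matrix().round(3))
hsv=cv2.cvtColor(f,cv2.COLOR_RGB2HSV); print(hsv[270,200],hsv[250,303],hsv[245,345],hsv[290,260])
E
```

```text
pix block [223 215 182] [165 169 184] [187 192 207] [224 217 183] [161 137  95]
[[-0.925 -0.     0.379]
 [-0.379  0.001 -0.925]
 [-0.    -1.    -0.001]]
[ 24  47 223] [114  26 184] [113  25 207] [17 68 97]
```

View pics/crop_top.png

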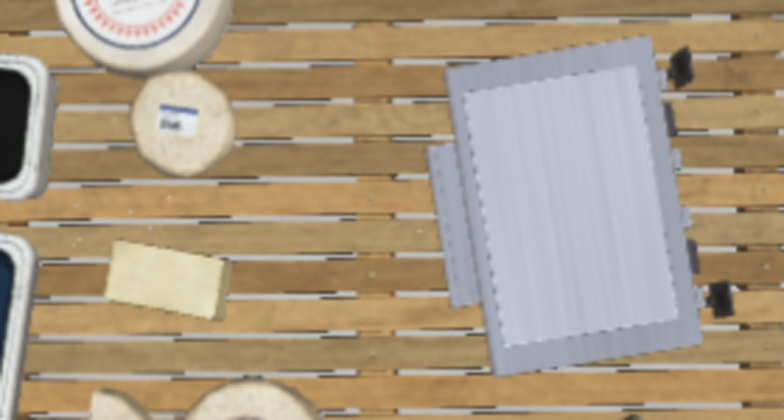

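View pics/crop_side.png

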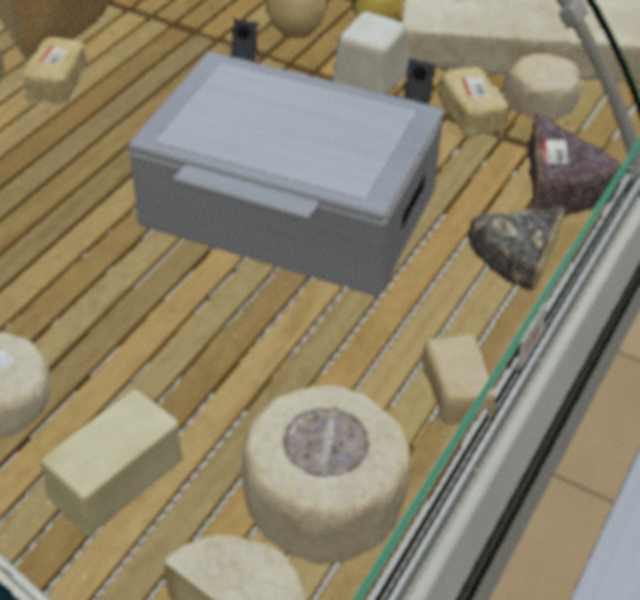

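```bash
python3 - <<'E'
from h import *
c=capture("top"); s=capture("side")
f=c["frame"]; hsv=cv2.cvtColor(f,cv2.COLOR_RGB2HSV)
def big(m,x0,y0,x1,y1):
    z=np.zeros_like(m); z[y0:y1,x0:x1]=m[y0:y1,x0:x1]
    cs,_=cv2.findContours(z,cv2.RETR_EXTERNAL,cv2.CHAIN_APPROX_NONE); return max(cs,key=cv2.contourArea)
lid=big(cv2.morphologyEx(cv2.inRange(hsv,(100,12,120),(130,60,255)),cv2.MORPH_CLOSE,np.ones((5,5))),285,170,400,315)
P=onz(c,lid[:,0,:],114)[:,:2].astype(np.float32)
print("lid area",cv2.contourArea(lid)); r=cv2.minAreaRect(P); print(r, cv2.minAreaRect(lid))
# erode away lip: opening
m=np.zeros(f.shape[:2],np.uint8);cv2.drawContours(m,[lid],-1,255,-1)
m2=cv2.morphologyEx(m,cv2.MORPH_OPEN,np.ones((41,41)))
l2=big(m2,285,170,400,315);ap=cv2.approxPolyDP(cv2.convexHull(lid),4,True)[:,0]
print("hull",ap.tolist()); print(onz(c,ap,114).round(1).tolist())
mb=cv2.inRange(hsv,(20,25,150),(32,90,255)); b=big(mb,170,245,235,295)
print("block",cv2.minAreaRect(b)); 
for z in (52,0): print(z,cv2.minAreaRect(onz(c,b[:,0,:],z)[:,:2].astype(np.float32)))
vis=f.copy(); cv2.drawContours(vis,[lid],-1,(255,0,0),1);cv2.drawContours(vis,[b],-1,(255,0,0),1)
cv2.imwrite("pics/v1.png",cv2.resize(vis[170:320,140:420,::-1],None,fx=2.8,fy=2.8,interpolation=0))
# rail tube
for px in [(470,190),(465,280),(455,330),(440,360)]: print("z0",px,onz(c,[px],0).round())
print(onz(c,[(293,440)],0), onz(c,[(300,366)],0))
E
```

```text
lid area 8741.5
((565.6560668945312, -129.847900390625), (265.59283447265625, 210.86012268066406), 8.040432929992676) ((340.54052734375, 243.74322509765625), (110.80491638183594, 88.28225708007812), 80.53767395019531)
hull [[371, 184], [390, 291], [317, 303], [301, 275], [293, 226], [300, 195]]
[[707.7, -206.8, 114.0], [449.6, -245.1, 114.0], [425.0, -70.8, 114.0], [492.3, -34.1, 114.0], [610.0, -17.1, 114.0], [684.6, -35.3, 114.0]]
block ((199.74400329589844, 269.40802001953125), (43.82693099975586, 22.360679626464844), 10.304845809936523)
52 ((512.7965698242188, 222.18409729003906), (111.56771087646484, 56.06193923950195), 78.85093688964844)
0 ((514.7146606445312, 233.01443481445312), (115.4861068725586, 58.03095245361328), 78.85094451904297)
z0 (470, 190) [[ 707. -476.    0.]]
z0 (465, 280) [[ 473. -454.    0.]]
z0 (455, 330) [[ 344. -424.    0.]]
z0 (440, 360) [[ 268. -383.    0.]]
[[71.52827496 -0.74874328  0.        ]] [[261.85502611 -22.70835137   0.        ]]
```

View pics/v1.png

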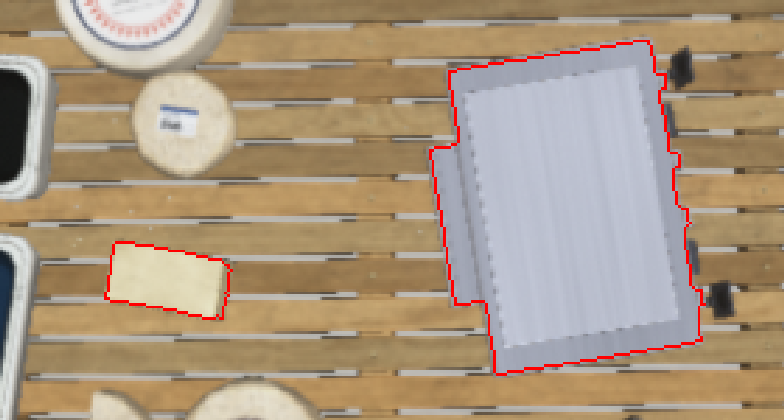

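```bash
python3 - <<'E'
from h import *
c=capture("top"); s=capture("side")
cv2.imwrite("pics/cr_t.png",cv2.resize(c["frame"][120:400,380:520,::-1],None,fx=2,fy=2,interpolation=2))
cv2.imwrite("pics/cr_s.png",cv2.resize(s["frame"][0:260,290:530,::-1],None,fx=2.3,fy=2.3,interpolation=2))
# model check
yaw=np.deg2rad(8.04); ex=np.array([np.sin(yaw),-np.cos(yaw),0]); ey=np.array([np.cos(yaw),np.sin(yaw),0]); C=np.array([566.7,-140.4,0])
pts=[C+ex*a+ey*b+np.array([0,0,z]) for a,b,z in [(90,135,114),(90,-135,114),(-92,-135,114),(-92,135,114),(-118,70,104),(-118,-70,104),(-90,-135,0),(-90,135,0),(90,-135,0)]]
for n,k in(("top",c),("side",s)):
    v=cv2.resize(k["frame"],None,fx=3,fy=3,interpolation=2)
    for p in proj(k,pts): cv2.circle(v,tuple(int(round(3*q+1)) for q in p),3,(255,0,0),-1)
    x0,y0=(285,170) if n=="top" else (235,160)
    cv2.imwrite(f"pics/m_{n}.png",v[3*y0:3*y0+480,3*x0:3*x0+520,::-1])
E
```

```text
(no output)
```

View pics/cr_t.png

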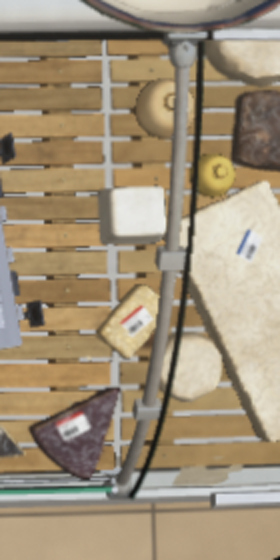

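View pics/cr_s.png

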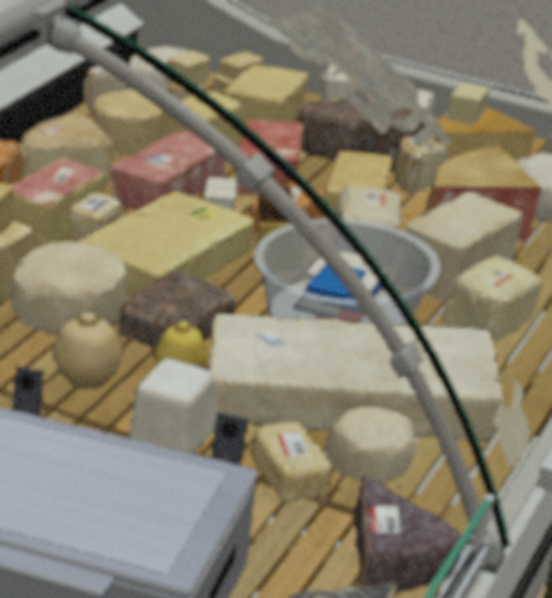

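View pics/m_top.png

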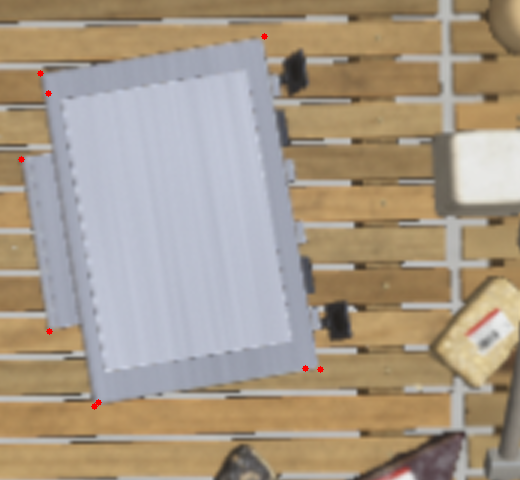

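View pics/m_side.png

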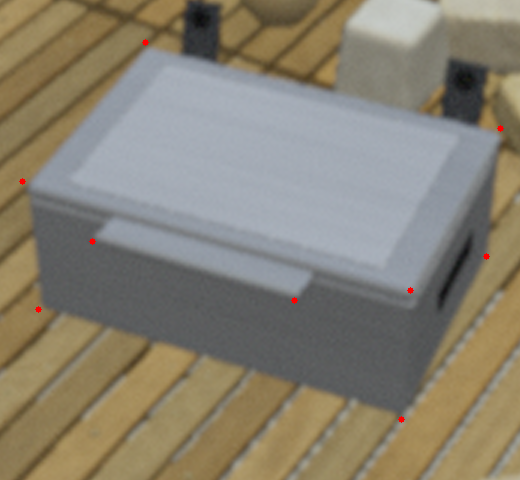

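```bash
python3 - <<'E'
from h import *
c=capture("top"); s=capture("side")
for a,b in [((441,363.5),(504,238)),((453.5,325.5),(465.6,156.5)),((465.5,249.5),(402.2,73.9)),((471.5,145),(318.3,13)),((437,363),(503,217))]:
    print(tri(c,[a],s,[b]))
s0=sense(); print(s0["clock"])
for z in (0,50,100,150): print(z, onz(s,[(440,345)],z).round(), onz(c,[(300,368)],z).round())
E
```

```text
(array([ 257.11447451, -385.17088432,    4.63624096]), np.float64(5.926305733741666))
(array([ 368.81790815, -381.1549113 ,  177.0863822 ]), np.float64(1.9539112456187646))
(array([ 530.58674505, -381.70765649,  317.42192824]), np.float64(3.742201093644274))
(array([ 729.33211821, -382.29045929,  401.65735087]), np.float64(3.6196074121762436))
(array([ 267.005908  , -362.09492876,   73.31103985]), np.float64(7.072058112269727))
0.55
0 [[257. -37.   0.]] [[257. -23.   0.]]
50 [[247.   6.  50.]] [[263. -25.  50.]]
100 [[236.  49. 100.]] [[270. -27. 100.]]
150 [[226.  91. 150.]] [[276. -29. 150.]]
```

```bash
cat >> h.py <<'E'
def rows(wps,s=None):
    """wps: list of (pos mm, Rotation) -> printed rows in move units"""
    s=s or sense(); R0=Rt(s); p0=s["tool_pos"]; lp,lr=p0,R0
    for p,Rr in wps:
        l=R0.inv().apply(np.asarray(p)-p0)/50; a=np.rad2deg((R0.inv()*Rr).as_rotvec())/6
        print(l.round(2).tolist(),a.round(2).tolist()," step %.0fmm %.1fdeg"%(np.linalg.norm(p-lp),np.rad2deg((lr.inv()*Rr).magnitude())))
        lp,lr=p,Rr
def ori(d,z):
    """tool pointing d, jaw axis about z"""
    y=np.array(d,float);y/=np.linalg.norm(y);z=np.array(z,float);z-=y*(y@z);z/=np.linalg.norm(z)
    return R.from_matrix(np.c_[np.cross(y,z),y,z])
yaw=np.deg2rad(8.04); EX=np.array([np.sin(yaw),-np.cos(yaw),0]); EY=np.array([np.cos(yaw),np.sin(yaw),0]); EZ=np.array([0,0,1.]); C=np.array([565.5,-140,0])
def W(a,b,z): return C+EX*a+EY*b+np.array([0,0,z])
def CH(p): 
    p=np.asarray(p)-C; return np.array([p@EX,p@EY,p[2]])
E
python3 - <<'E'
from h import *
w=[]
for k in range(1,9):
    b=np.deg2rad(-67.7+8.5*k); r=525+(380-525)*min(1,k/5); z=404+(470-404)*min(1,k/3)
    e=np.array([np.cos(b),np.sin(b),0]); w.append((e*r+[0,0,z],ori([0,0,-1],e)))
rows(w)
E
```

```text
[-1.47, -0.43, -0.69] [0.0, -1.42, 0.0]  step 84mm 8.5deg
[-2.73, -0.87, -1.57] [0.0, -2.84, 0.0]  step 80mm 8.5deg
[-3.77, -1.31, -2.59] [0.0, -4.25, 0.0]  step 76mm 8.5deg
[-4.58, -1.31, -3.72] [0.0, -5.67, 0.0]  step 69mm 8.5deg
[-5.14, -1.31, -4.9] [0.0, -7.09, 0.0]  step 65mm 8.5deg
[-5.91, -1.31, -5.72] [0.0, -8.5, 0.0]  step 56mm 8.5deg
[-6.55, -1.31, -6.65] [0.0, -9.92, 0.0]  step 56mm 8.5deg
[-7.05, -1.31, -7.66] [0.0, -11.34, 0.0]  step 56mm 8.5deg
```

```bash
python3 -m pendant '[{"linear":[-0.9,-0.4,-0.7],"angular":[0,-1.0,0],"claw":0},{"linear":[-1.9,-0.85,-1.5],"angular":[0,-2.2,0],"claw":0},{"linear":[-2.9,-1.3,-2.3],"angular":[0,-3.6,0],"claw":0},{"linear":[-3.8,-1.3,-3.1],"angular":[0,-5.0,0],"claw":0},{"linear":[-4.6,-1.3,-4.0],"angular":[0,-6.5,0],"claw":0},{"linear":[-5.4,-1.3,-5.0],"angular":[0,-8.0,0],"claw":0},{"linear":[-6.2,-1.3,-6.0],"angular":[0,-9.5,0],"claw":0},{"linear":[-6.9,-1.3,-7.0],"angular":[0,-11.0,0],"claw":0}]' 40; python3 - <<'E'
from h import *
s=sense();print(s["tool_pos"],s["joint_positions"].round(3),Rt(s).as_matrix().round(2),s["contact_force"].round(1))
save("side","s1")
E
```

```text
clock: 1.55
tool_pos: [384.2, -36.1, 470.0]
eef_rot: [-0.494, 0.493, -0.506, 0.507]
contact_force: [0.5, -0.2, 0.2]
finger_gap: 0.1
[384.22819552 -36.1367675  470.02444009] [-0.094 -0.004 -0.281  1.292 -0.     1.502] [[-0.03  0.    1.  ]
 [-1.   -0.   -0.03]
 [ 0.   -1.    0.  ]] [ 0.5 -0.2  0.2]
```

View pics/s1.png

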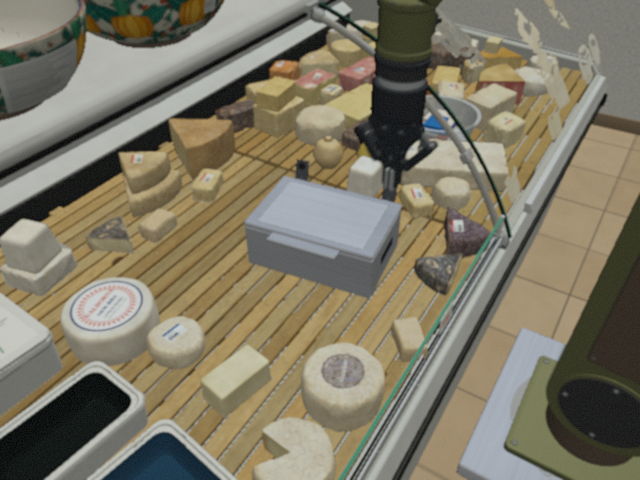

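```bash
cat >> h.py <<'E'
from scipy.spatial.transform import Slerp
def dirv(y,p): y,p=np.deg2rad([y,p]); return np.array([np.cos(y)*np.cos(p),np.sin(y)*np.cos(p),-np.sin(p)])
def tcp(tip,d): return np.asarray(tip)-173*np.asarray(d)
def line(p1,R1,fr,s=None):
    s=s or sense(); R0=Rt(s);p0=s["tool_pos"];S=Slerp([0,1],R.concatenate([R0,R1]))
    rows([(p0+(p1-p0)*f,S(f)) for f in fr],s)
E
python3 - <<'E'
from h import *
d=dirv(-40,25); R1=ori(d,[0,0,1]); T=W(-103,10,66); dh=dirv(-40,0)
pre=tcp(T-70*dh,d); print("tip",T,"pre",pre,"final",tcp(T,d), CH(pre))
line(pre+[0,0,120],R1,np.arange(1,9)/8)
c=capture("top");print("wheel",onz(c,[(230,331),(205,331),(255,331)],60))
E
```

```text
tip [560.995673   -36.61377733  66.        ] pre [387.26349836 109.16482633 139.11295928] final [440.88660938  64.16969365 139.11295928] [-271.64464426 -141.63526552  139.11295928]
[-0.34, 0.53, -0.0] [1.3, 0.72, -0.47]  step 32mm 9.4deg
[-0.69, 1.06, -0.0] [2.6, 1.45, -0.94]  step 32mm 9.4deg
[-1.03, 1.59, -0.0] [3.9, 2.17, -1.42]  step 32mm 9.4deg
[-1.38, 2.12, -0.0] [5.19, 2.89, -1.89]  step 32mm 9.4deg
[-1.72, 2.65, -0.0] [6.49, 3.62, -2.36]  step 32mm 9.4deg
[-2.06, 3.18, -0.0] [7.79, 4.34, -2.83]  step 32mm 9.4deg
[-2.41, 3.71, -0.0] [9.09, 5.06, -3.3]  step 32mm 9.4deg
[-2.75, 4.24, -0.0] [10.39, 5.79, -3.78]  step 32mm 9.4deg
wheel [[358.46699593 146.41501016  60.        ]
 [359.28226581 208.96847218  60.        ]
 [357.54803024  84.26290909  60.        ]]
```

```bash
python3 -m pendant '[{"linear":[-0.35,0.5,0],"angular":[1.3,0.72,-0.47],"claw":0},{"linear":[-0.7,1.0,0],"angular":[2.6,1.45,-0.94],"claw":0},{"linear":[-1.0,1.6,0],"angular":[3.9,2.17,-1.42],"claw":0},{"linear":[-1.4,2.1,0],"angular":[5.2,2.9,-1.9],"claw":0},{"linear":[-1.7,2.65,0],"angular":[6.5,3.6,-2.35],"claw":0},{"linear":[-2.05,3.2,0],"angular":[7.8,4.35,-2.85],"claw":0},{"linear":[-2.4,3.7,0],"angular":[9.1,5.05,-3.3],"claw":0},{"linear":[-2.75,4.25,0],"angular":[10.4,5.8,-3.8],"claw":0}]'; python3 - <<'E'
from h import *
s=sense();print(s["joint_positions"].round(3),Rt(s).as_matrix().round(2),s["contact_force"].round(1))
save("side","s2")
d=dirv(-40,25); R1=ori(d,[0,0,1]); T=W(-103,10,66); dh=dirv(-40,0)
line(tcp(T-70*dh,d),R1,[.5,1])
line(tcp(T,d),R1,[1])
E
```

```text
clock: 2.65
tool_pos: [387.4, 104.8, 257.9]
eef_rot: [-0.408, 0.088, -0.192, 0.888]
contact_force: [1.6, -0.5, -0.8]
finger_gap: 0.1
[ 0.592  0.199 -1.073 -0.23  -1.071  2.555] [[-0.65  0.69  0.31]
 [-0.76 -0.59 -0.27]
 [ 0.   -0.41  0.91]] [ 1.6 -0.5 -0.8]
[-0.03, 0.46, -1.04] [-0.03, 0.02, 0.06]  step 57mm 0.4deg
[-0.07, 0.91, -2.08] [-0.06, 0.04, 0.13]  step 57mm 0.4deg
[-0.08, 2.19, -1.49] [-0.06, 0.04, 0.13]  step 132mm 0.9deg
```

View pics/s2.png

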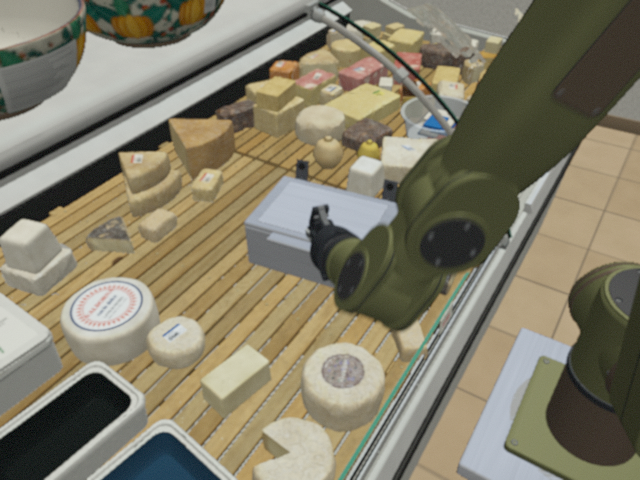

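```bash
python3 -m pendant '[{"linear":[0,0.25,-0.5],"angular":[0,0,0.1],"claw":0},{"linear":[0,0.5,-1.0],"angular":[0,0,0.1],"claw":0},{"linear":[0,0.7,-1.5],"angular":[0,0,0.1],"claw":0},{"linear":[-0.05,0.9,-2.05],"angular":[0,0,0.1],"claw":0},{"linear":[-0.05,0.9,-2.05],"angular":[0,0,0.1],"claw":0},{"linear":[-0.05,0.9,-2.05],"angular":[0,0,0.1],"claw":0},{"linear":[-0.05,1.2,-1.9],"angular":[0,0,0.1],"claw":0},{"linear":[-0.05,1.5,-1.78],"angular":[0,0,0.1],"claw":0}]'; python3 - <<'E'
from h import *
s=sense();print(s["joint_positions"].round(3),s["contact_force"].round(1))
save("side","s3")
R0=Rt(s);tip=s["tool_pos"]+173*R0.apply([0,1,0]);print("tip",CH(tip))
d=dirv(-40,25); R1=ori(d,[0,0,1]); T=W(-103,10,66)
line(tcp(T,d),R1,[1])
E
```

```text
clock: 3.7
tool_pos: [412.6, 87.0, 142.4]
eef_rot: [-0.413, 0.09, -0.192, 0.886]
contact_force: [1.1, 0.2, 0.2]
finger_gap: -0.4
[ 0.509  0.596 -1.226 -0.912 -1.017  2.4  ] [1.1 0.2 0.2]
tip [-128.96327441  -14.55488809   70.59194144]
[-0.01, 0.67, 0.23] [-0.09, -0.01, 0.02]  step 35mm 0.5deg
```

View pics/s3.png

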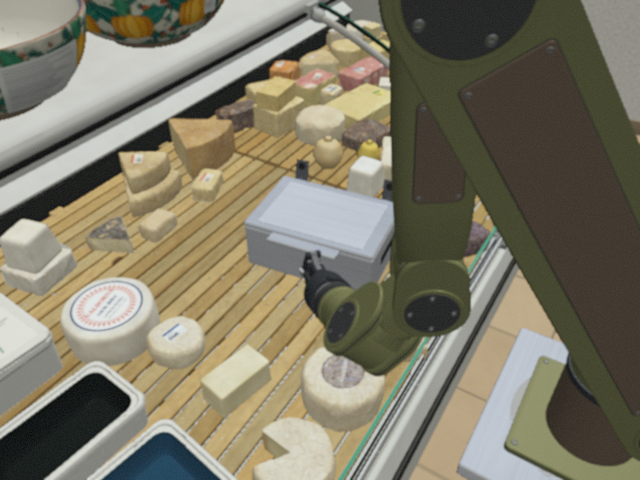

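```bash
python3 -m pendant '[{"linear":[0,0.1,0.04],"angular":[0,0,0],"claw":0},{"linear":[0,0.2,0.07],"angular":[0,0,0],"claw":0},{"linear":[0,0.3,0.1],"angular":[0,0,0],"claw":0},{"linear":[0,0.4,0.14],"angular":[0,0,0],"claw":0},{"linear":[0,0.5,0.17],"angular":[0,0,0],"claw":0},{"linear":[0,0.6,0.2],"angular":[0,0,0],"claw":0},{"linear":[0,0.65,0.22],"angular":[0,0,0],"claw":0},{"linear":[0,0.65,0.22],"angular":[0,0,0],"claw":0}]'; python3 - <<'E'
from h import *
s=sense();print(s["joint_positions"].round(3),s["contact_force"].round(1))
k=save("side","s4"); cv2.imwrite("pics/s4c.png",cv2.resize(k["frame"][160:400,200:440,::-1],None,fx=2.4,fy=2.4,interpolation=2))
save("wrist","w4")
R0=Rt(s);tip=s["tool_pos"]+173*R0.apply([0,1,0]);print("tip",CH(tip))
E
```

```text
clock: 4.75
tool_pos: [440.4, 65.0, 138.9]
eef_rot: [-0.413, 0.089, -0.193, 0.886]
contact_force: [-0.3, 4.8, 1.5]
finger_gap: 0.2
[ 0.42   0.637 -1.22  -1.051 -0.958  2.279] [-0.3  4.8  1.5]
tip [-103.44023183   10.03996083   67.1554121 ]
```

View pics/s4c.png

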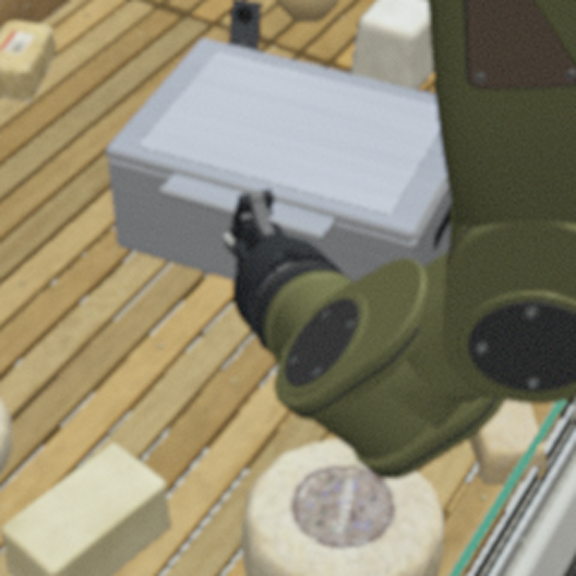

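View pics/w4.png

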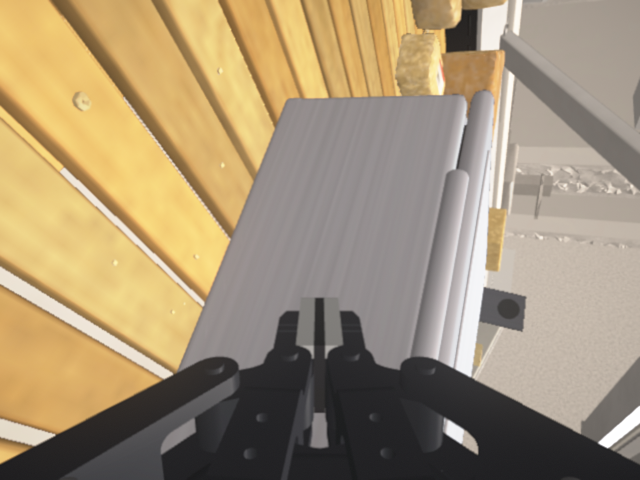

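```bash
python3 -m pendant '[{"linear":[0,-0.1,0],"angular":[0,0,0],"claw":0},{"linear":[0,-0.15,0.05],"angular":[0,0,0],"claw":0},{"linear":[0,-0.18,0.12],"angular":[0,0,0],"claw":0},{"linear":[0,-0.22,0.2],"angular":[0,0,0],"claw":0},{"linear":[0,-0.25,0.28],"angular":[0,0,0],"claw":0},{"linear":[0,-0.28,0.36],"angular":[0,0,0],"claw":0},{"linear":[0,-0.3,0.42],"angular":[0,0,0],"claw":0},{"linear":[0,-0.3,0.45],"angular":[0,0,0],"claw":0}]'; python3 - <<'E'
from h import *
s=sense();print(s["joint_positions"].round(3),s["contact_force"].round(1))
k=save("side","s5"); cv2.imwrite("pics/s5c.png",cv2.resize(k["frame"][160:400,200:440,::-1],None,fx=2.4,fy=2.4,interpolation=2))
R0=Rt(s);tip=s["tool_pos"]+173*R0.apply([0,1,0]);print("tip",CH(tip))
E
```

```text
clock: 5.85
tool_pos: [436.6, 67.7, 165.7]
eef_rot: [-0.413, 0.089, -0.193, 0.886]
contact_force: [-3.8, 2.9, -2.8]
finger_gap: -0.0
[ 0.431  0.537 -1.202 -0.922 -0.966  2.292] [-3.8  2.9 -2.8]
tip [-106.69419003    6.65857042   93.93902529]
```

View pics/s5c.png

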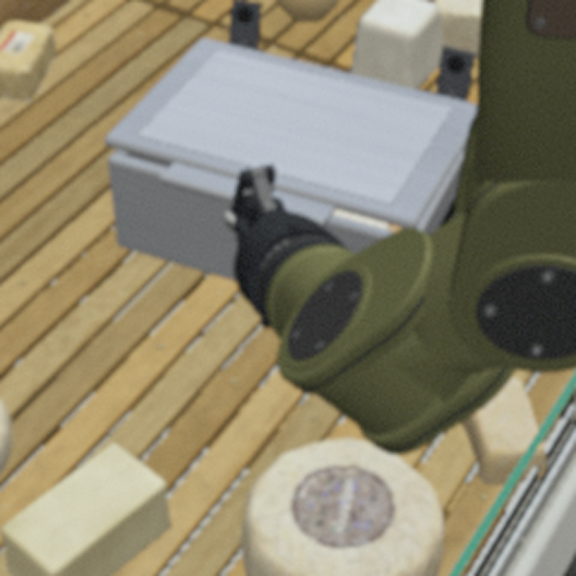

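```bash
cat >> h.py <<'E'
def arc(dq,ratio,n=8,dr=0,s=None):
    """rotate tip about hinge by dq deg, tool turning ratio*dq"""
    s=s or sense(); R0=Rt(s); tip=s["tool_pos"]+173*R0.apply([0,1,0]); H=W(90,0,104); w=[]
    for k in range(1,n+1):
        q=np.deg2rad(dq*k/n); A=R.from_rotvec(EY*q); B=R.from_rotvec(EY*q*ratio)
        # EY rotation: -x -> +z
        v=tip-H; 
        vp=v-EY*(v@EY); vp=vp*(1+dr*k/n/np.linalg.norm(vp)); t=H+EY*(v@EY)+A.apply(vp); Rn=B*R0
        w.append((t-173*Rn.apply([0,1,0]),Rn))
    print("tip end",CH(t).round(1)); rows(w,s)
def st():
    s=sense();R0=Rt(s);tip=s["tool_pos"]+173*R0.apply([0,1,0]);c=CH(tip)
    print("t",round(s["clock"],2),"tip",c.round(1),"pol",np.hypot(c[0]-90,c[2]-104).round(1),np.rad2deg(np.arctan2(c[2]-104,90-c[0])).round(1),"F",s["contact_force"].round(1),"d",[round(float(R0.apply([0,1,0])@e),2) for e in(EX,EY,EZ)],"q",s["joint_positions"].round(2),"gap",round(s["finger_gap"],1))
    return s
E
python3 - <<'E'
from h import *
st(); arc(26,.8)
E
```

```text
t 5.9 tip [-106.7    6.8   94.1] pol 196.9 -2.9 F [-3.7  2.3 -2.3] d [0.68, 0.61, -0.41] q [ 0.43  0.54 -1.2  -0.92 -0.97  2.29] gap -0.0
tip end [-91.1   6.8 181.3]
[0.04, -0.09, 0.32] [-0.32, 0.26, 0.12]  step 17mm 2.6deg
[0.09, -0.17, 0.64] [-0.64, 0.53, 0.24]  step 17mm 2.6deg
[0.16, -0.24, 0.96] [-0.97, 0.79, 0.36]  step 17mm 2.6deg
[0.23, -0.3, 1.28] [-1.29, 1.05, 0.48]  step 17mm 2.6deg
[0.32, -0.34, 1.6] [-1.61, 1.32, 0.6]  step 17mm 2.6deg
[0.42, -0.36, 1.93] [-1.93, 1.58, 0.72]  step 17mm 2.6deg
[0.53, -0.37, 2.24] [-2.26, 1.85, 0.84]  step 17mm 2.6deg
[0.65, -0.37, 2.56] [-2.58, 2.11, 0.96]  step 17mm 2.6deg
```

```bash
python3 -m pendant '[{"linear":[0.04,-0.09,0.32],"angular":[-0.3,0.25,0.1],"claw":0},{"linear":[0.09,-0.17,0.64],"angular":[-0.65,0.5,0.25],"claw":0},{"linear":[0.16,-0.24,0.96],"angular":[-0.95,0.8,0.35],"claw":0},{"linear":[0.23,-0.3,1.28],"angular":[-1.3,1.05,0.5],"claw":0},{"linear":[0.32,-0.34,1.6],"angular":[-1.6,1.3,0.6],"claw":0},{"linear":[0.42,-0.36,1.93],"angular":[-1.95,1.6,0.7],"claw":0},{"linear":[0.53,-0.37,2.24],"angular":[-2.25,1.85,0.85],"claw":0},{"linear":[0.65,-0.37,2.56],"angular":[-2.6,2.1,0.95],"claw":0}]' >/dev/null; python3 - <<'E'
from h import *
k=save("side","s6"); save("wrist","w6")
st(); arc(30,.8)
E
```

```text
t 7.0 tip [-90.2   7.3 183.3] pol 196.9 23.8 F [-0.2  2.9 -0.2] d [0.49, 0.61, -0.63] q [ 0.22  0.06 -1.01 -0.24 -0.56  2.42] gap 0.2
tip end [-26.4   7.3 262.8]
[0.07, -0.09, 0.37] [-0.37, 0.3, 0.14]  step 20mm 3.0deg
[0.15, -0.16, 0.75] [-0.74, 0.61, 0.27]  step 20mm 3.0deg
[0.24, -0.21, 1.13] [-1.12, 0.91, 0.41]  step 20mm 3.0deg
[0.35, -0.24, 1.5] [-1.49, 1.22, 0.55]  step 20mm 3.0deg
[0.48, -0.26, 1.87] [-1.86, 1.52, 0.68]  step 20mm 3.0deg
[0.62, -0.25, 2.24] [-2.23, 1.83, 0.82]  step 20mm 3.0deg
[0.77, -0.23, 2.6] [-2.61, 2.13, 0.96]  step 20mm 3.0deg
[0.93, -0.19, 2.96] [-2.98, 2.44, 1.09]  step 20mm 3.0deg
```

View pics/s6.png

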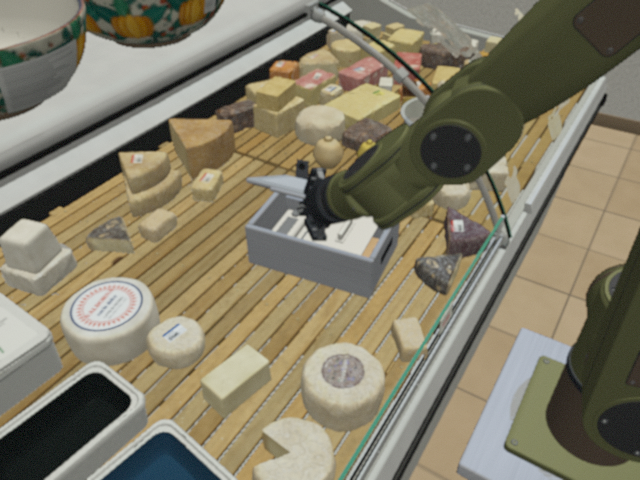

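View pics/w6.png

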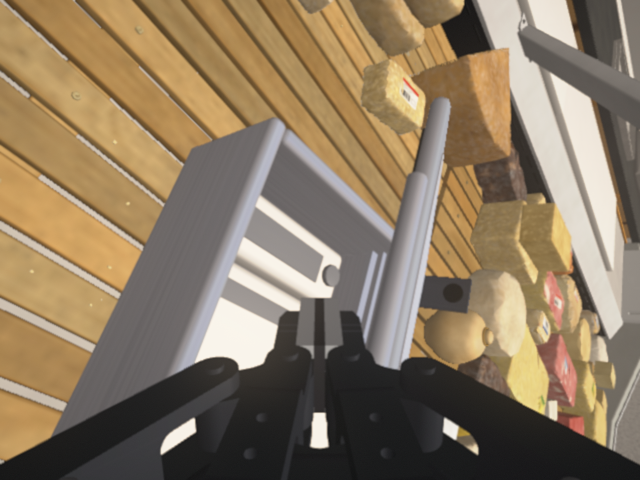

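```bash
python3 -m pendant '[{"linear":[0.07,-0.09,0.37],"angular":[-0.35,0.3,0.15],"claw":0},{"linear":[0.15,-0.16,0.75],"angular":[-0.75,0.6,0.25],"claw":0},{"linear":[0.24,-0.21,1.13],"angular":[-1.1,0.9,0.4],"claw":0},{"linear":[0.35,-0.24,1.5],"angular":[-1.5,1.2,0.55],"claw":0},{"linear":[0.48,-0.26,1.87],"angular":[-1.85,1.5,0.7],"claw":0},{"linear":[0.62,-0.25,2.24],"angular":[-2.25,1.85,0.8],"claw":0},{"linear":[0.77,-0.23,2.6],"angular":[-2.6,2.15,0.95],"claw":0},{"linear":[0.93,-0.19,2.96],"angular":[-3.0,2.45,1.1],"claw":0}]' >/dev/null; python3 - <<'E'
from h import *
k=save("side","s7")
st(); arc(22,.5)
E
```

```text
t 8.05 tip [-24.4   8.2 264. ] pol 196.7 54.4 F [ 0.1 -0.5  1.4] d [0.19, 0.61, -0.77] q [-0.22 -0.08 -0.72  0.25  0.04  2.36] gap 0.3
tip end [ 43.9   8.2 295.2]
[0.05, -0.05, 0.24] [-0.17, 0.14, 0.06]  step 13mm 1.4deg
[0.1, -0.1, 0.48] [-0.34, 0.28, 0.12]  step 13mm 1.4deg
[0.16, -0.13, 0.73] [-0.51, 0.42, 0.19]  step 13mm 1.4deg
[0.22, -0.16, 0.97] [-0.68, 0.56, 0.25]  step 13mm 1.4deg
[0.3, -0.18, 1.21] [-0.85, 0.7, 0.31]  step 13mm 1.4deg
[0.37, -0.19, 1.45] [-1.02, 0.84, 0.37]  step 13mm 1.4deg
[0.46, -0.19, 1.69] [-1.2, 0.98, 0.43]  step 13mm 1.4deg
[0.55, -0.18, 1.93] [-1.37, 1.12, 0.5]  step 13mm 1.4deg
```

View pics/s7.png

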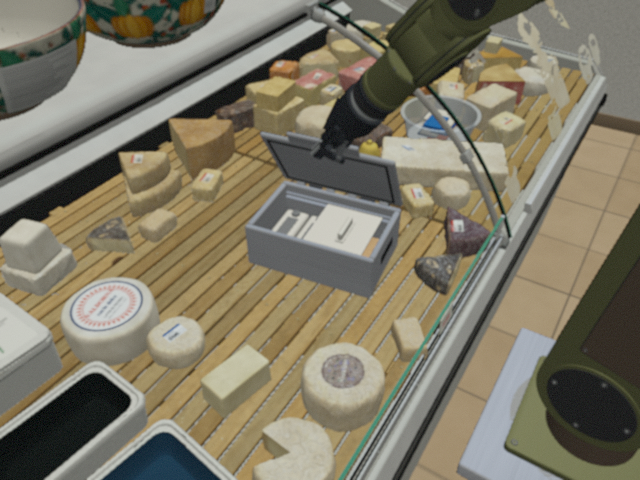

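```bash
python3 - <<'E'
from h import *
arc(24,.25)
E
```

```text
tip end [ 50.6   8.2 296.7]
[0.04, -0.06, 0.23] [-0.09, 0.08, 0.03]  step 12mm 0.8deg
[0.08, -0.1, 0.46] [-0.19, 0.15, 0.07]  step 12mm 0.7deg
[0.13, -0.14, 0.69] [-0.28, 0.23, 0.1]  step 12mm 0.7deg
[0.19, -0.17, 0.92] [-0.37, 0.3, 0.14]  step 12mm 0.7deg
[0.26, -0.2, 1.16] [-0.47, 0.38, 0.17]  step 12mm 0.7deg
[0.33, -0.21, 1.39] [-0.56, 0.46, 0.2]  step 12mm 0.7deg
[0.41, -0.21, 1.61] [-0.65, 0.53, 0.24]  step 12mm 0.8deg
[0.5, -0.21, 1.84] [-0.75, 0.61, 0.27]  step 12mm 0.7deg
```

```bash
python3 -m pendant '[{"linear":[0.04,-0.06,0.23],"angular":[-0.1,0.08,0.03],"claw":0},{"linear":[0.08,-0.1,0.46],"angular":[-0.2,0.15,0.07],"claw":0},{"linear":[0.13,-0.14,0.69],"angular":[-0.28,0.23,0.1],"claw":0},{"linear":[0.19,-0.17,0.92],"angular":[-0.37,0.3,0.14],"claw":0},{"linear":[0.26,-0.2,1.16],"angular":[-0.47,0.38,0.17],"claw":0},{"linear":[0.33,-0.21,1.39],"angular":[-0.56,0.46,0.2],"claw":0},{"linear":[0.41,-0.21,1.61],"angular":[-0.65,0.53,0.24],"claw":0},{"linear":[0.5,-0.21,1.84],"angular":[-0.75,0.6,0.27],"claw":0}]' >/dev/null; python3 - <<'E'
from h import *
k=save("side","s8"); cv2.imwrite("pics/s8c.png",cv2.resize(k["frame"][60:310,200:450,::-1],None,fx=2.4,fy=2.4,interpolation=2))
st(); arc(14,0.05)
E
```

```text
t 9.1 tip [ 53.    8.5 297.6] pol 197.1 79.2 F [ 0.2 -1.2  0.2] d [0.11, 0.61, -0.79] q [-0.45 -0.02 -0.54  0.43  0.25  2.24] gap -0.0
tip end [101.    8.5 300.8]
[0.04, -0.0, 0.12] [-0.01, 0.01, 0.0]  step 6mm 0.1deg
[0.08, -0.0, 0.24] [-0.02, 0.02, 0.01]  step 6mm 0.1deg
[0.13, -0.0, 0.35] [-0.03, 0.03, 0.01]  step 6mm 0.1deg
[0.17, 0.0, 0.47] [-0.04, 0.04, 0.02]  step 6mm 0.1deg
[0.22, 0.01, 0.58] [-0.05, 0.04, 0.02]  step 6mm 0.1deg
[0.27, 0.02, 0.7] [-0.07, 0.05, 0.02]  step 6mm 0.1deg
[0.32, 0.04, 0.81] [-0.08, 0.06, 0.03]  step 6mm 0.1deg
[0.38, 0.05, 0.92] [-0.09, 0.07, 0.03]  step 6mm 0.1deg
```

View pics/s8c.png

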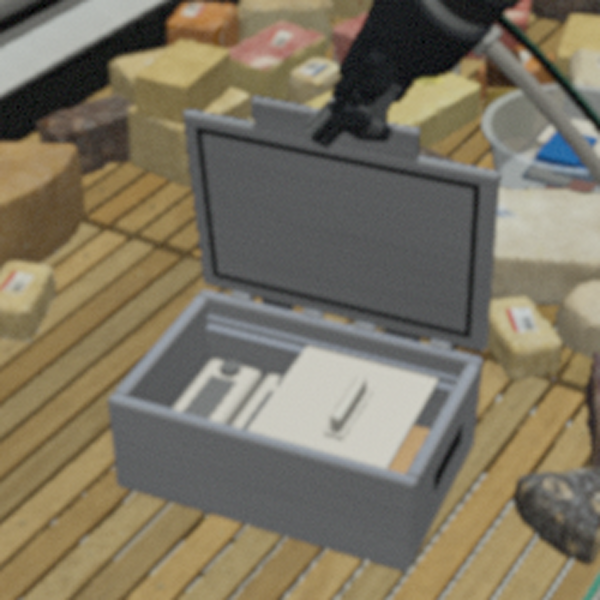

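```bash
python3 -m pendant '[{"linear":[0.04,0,0.1],"angular":[0,0,0],"claw":0},{"linear":[0.08,0,0.2],"angular":[0,0,0],"claw":0},{"linear":[0.12,0,0.3],"angular":[0,0,0],"claw":0},{"linear":[0.16,0,0.4],"angular":[0,0,0],"claw":0},{"linear":[0.19,0.01,0.5],"angular":[0,0,0],"claw":0},{"linear":[0.23,0.02,0.6],"angular":[0,0,0],"claw":0},{"linear":[0.27,0.03,0.68],"angular":[0,0,0],"claw":0},{"linear":[0.3,0.03,0.76],"angular":[0,0,0],"claw":0}]' >/dev/null; python3 - <<'E'
from h import *
k=save("side","s9"); cv2.imwrite("pics/s9c.png",cv2.resize(k["frame"][60:310,200:450,::-1],None,fx=2.4,fy=2.4,interpolation=2))
st(); arc(10,0.0)
E
```

```text
t 10.15 tip [ 94.6   8.6 301.5] pol 197.5 91.3 F [ 0.5 -0.6  1.3] d [0.11, 0.61, -0.79] q [-0.52  0.02 -0.48  0.46  0.29  2.18] gap 0.1
tip end [128.8   8.6 297.7]
[0.04, 0.01, 0.08] [0.0, 0.0, 0.0]  step 4mm 0.0deg
[0.08, 0.02, 0.15] [0.0, 0.0, 0.0]  step 4mm 0.0deg
[0.11, 0.04, 0.23] [0.0, 0.0, 0.0]  step 4mm 0.0deg
[0.15, 0.06, 0.3] [0.0, 0.0, 0.0]  step 4mm 0.0deg
[0.2, 0.07, 0.38] [0.0, 0.0, 0.0]  step 4mm 0.0deg
[0.24, 0.09, 0.45] [0.0, 0.0, 0.0]  step 4mm 0.0deg
[0.28, 0.11, 0.52] [0.0, 0.0, 0.0]  step 4mm 0.0deg
[0.32, 0.13, 0.59] [0.0, 0.0, 0.0]  step 4mm 0.0deg
```

View pics/s9c.png

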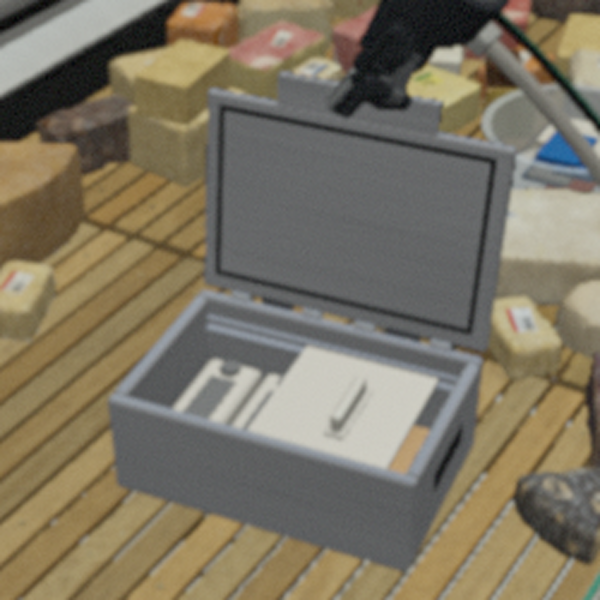

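```bash
python3 - <<'E'
from h import *
c=save("top","t9"); s=capture("side"); cv2.imwrite("pics/t9c.png",cv2.resize(c["frame"][150:330,280:460,::-1],None,fx=3.2,fy=3.2,interpolation=2))
for th in (85,90,95,100,103):
    t=np.deg2rad(th); P=[W(90-r*np.cos(t),b,104+r*np.sin(t)) for r,b in((208,70),(208,-70),(182,135),(182,-135))]
    print(th,((proj(s,P)-[200,60])*2.4).round().tolist(),((proj(c,P)-[280,150])*3.2).round().tolist())
E
```

```text
85 [[252.0, 92.0], [419.0, 124.0], [182.0, 106.0], [499.0, 170.0]] [[310.0, 151.0], [346.0, 365.0], [293.0, 61.0], [362.0, 464.0]]
90 [[262.0, 81.0], [427.0, 113.0], [191.0, 97.0], [505.0, 160.0]] [[338.0, 147.0], [374.0, 360.0], [317.0, 57.0], [386.0, 460.0]]
95 [[271.0, 73.0], [435.0, 104.0], [199.0, 90.0], [511.0, 152.0]] [[365.0, 143.0], [402.0, 356.0], [340.0, 54.0], [410.0, 456.0]]
100 [[280.0, 67.0], [442.0, 97.0], [208.0, 84.0], [517.0, 145.0]] [[392.0, 139.0], [429.0, 351.0], [363.0, 51.0], [433.0, 452.0]]
103 [[285.0, 64.0], [446.0, 94.0], [213.0, 82.0], [520.0, 142.0]] [[407.0, 137.0], [444.0, 349.0], [376.0, 49.0], [446.0, 450.0]]
```

View pics/t9c.png

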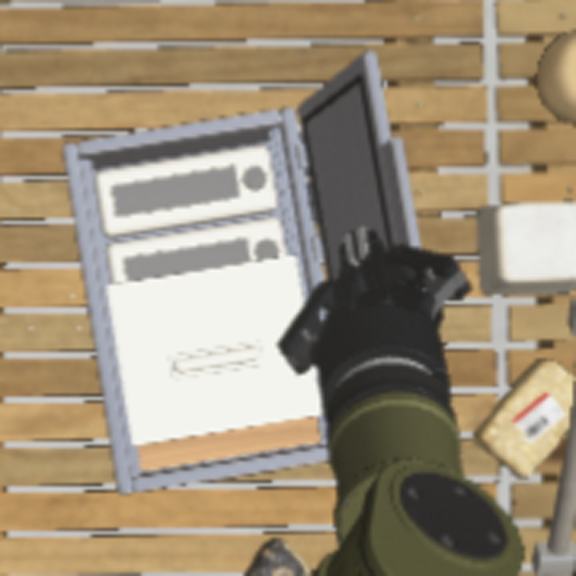

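```bash
python3 -m pendant '[{"linear":[0,0,0],"angular":[0,0,0],"claw":0},{"linear":[0,0,0],"angular":[0,0,0],"claw":0},{"linear":[0,0,0],"angular":[0,0,0],"claw":0},{"linear":[0,0,0],"angular":[0,0,0],"claw":0},{"linear":[0,0,0],"angular":[0,0,0],"claw":0},{"linear":[0,0,0],"angular":[0,0,0],"claw":0},{"linear":[0,0,0],"angular":[0,0,0],"claw":0},{"linear":[0,0,0],"angular":[0,0,0],"claw":0}]' >/dev/null; python3 - <<'E'
from h import *
k=save("side","s10"); v=cv2.resize(k["frame"][60:310,200:450,::-1],None,fx=2.4,fy=2.4,interpolation=2)
t=1.8
for r,b,h in((208,70,0),(208,-70,0),(182,135,0),(182,-135,0),(182,135,10),(182,-135,10)):
    p=(proj(k,W(90-r*np.cos(t)+h*np.sin(t),b,104+r*np.sin(t)+h*np.cos(t)))[0]-[200,60])*2.4; cv2.circle(v,tuple(p.round().astype(int).tolist()),2,(0,0,255) if h==0 else (255,0,0),-1)
cv2.imwrite("pics/s10c.png",v)
st()
E
```

```text
t 11.3 tip [ 94.    8.5 301.4] pol 197.4 91.2 F [-0.4 -0.2  0.5] d [0.11, 0.61, -0.79] q [-0.52  0.02 -0.48  0.46  0.29  2.18] gap -0.2
```

View pics/s10c.png

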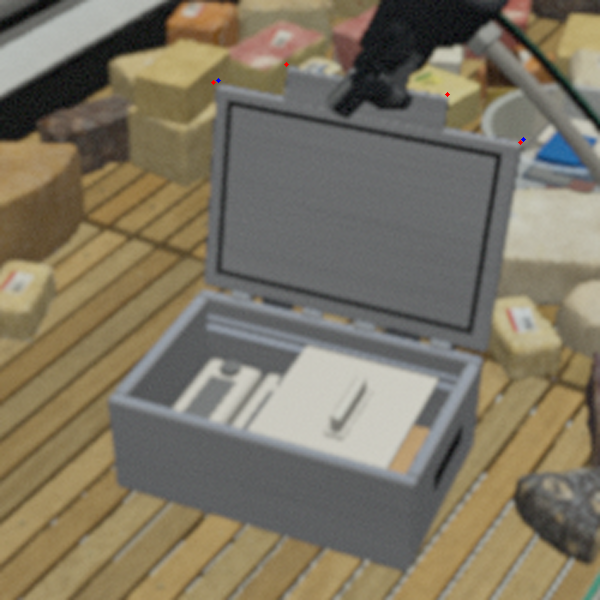

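```bash
python3 - <<'E'
from h import *
c=save("top","t11"); s=capture("side")
v=cv2.resize(c["frame"][210:310,300:400,::-1],None,fx=6,fy=6,interpolation=2); cv2.imwrite("pics/t11c.png",v)
v=cv2.resize(s["frame"][180:280,270:400,::-1],None,fx=6,fy=6,interpolation=2); cv2.imwrite("pics/s11c.png",v)
E
```

```text
(no output)
```

View pics/t11c.png

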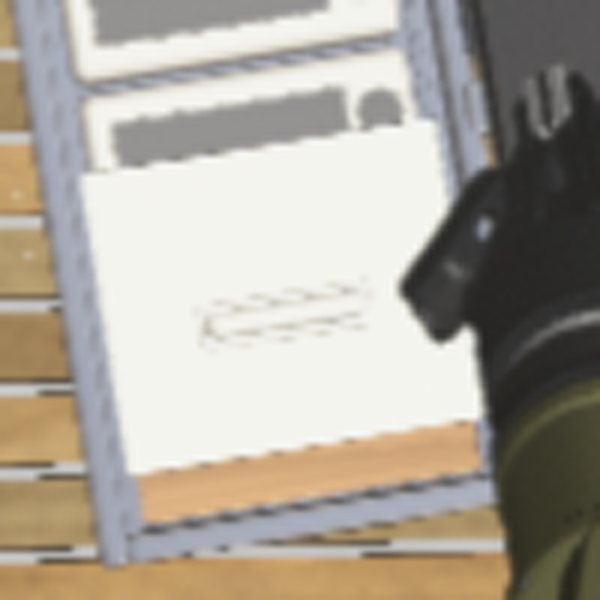

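View pics/s11c.png

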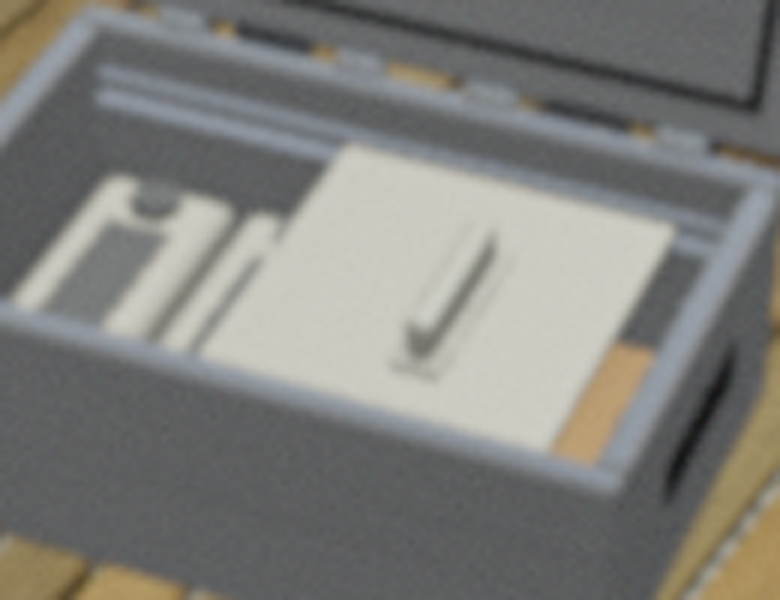

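```bash
python3 - <<'E'
from h import *
c=capture("top"); s=capture("side")
t=lambda x,y:(300+x/6,210+y/6); u=lambda x,y:(270+x/6,180+y/6)
for p in[(284,316),(205,345),(365,323),(200,310),(365,287)]: print(CH(onz(c,[t(*p)],87)[0]).round(1))
print("sheet", [CH(onz(c,[t(*p)],77.5)[0]).round(1).tolist() for p in[(80,175),(437,120),(482,420),(130,473)]])
print("sheetS", [CH(onz(s,[u(*p)],77.5)[0]).round(1).tolist() for p in[(347,145),(675,227)]])
for p in [(453,280),(490,235),(412,325)]: print("S",CH(onz(s,[u(*p)],96.5)[0]).round(1))
# rim check
print("rim",[CH(onz(c,[t(*p)],102)[0]).round(1).tolist() for p in[(108,563)]])
st()
d=-EZ; R1=ori(d,EX); 
T=W(0,-95,130); line(tcp(T,d),R1,np.arange(1,9)/8)
E
```

```text
[ -0.2 -45.4  87. ]
[-33.6 -51.9  87. ]
[ 31.8 -53.5  87. ]
[-33.3 -37.5  87. ]
[ 34.2 -39.1  87. ]
sheet [[-72.5, 25.2, 77.5], [75.3, 24.0, 77.5], [73.0, -99.9, 77.5], [-71.9, -98.0, 77.5]]
sheetS [[71.3, 21.1, 77.5], [72.1, -102.3, 77.5]]
S [ -8.6 -51.   96.5]
S [ 19.1 -53.4  96.5]
S [-36.  -47.4  96.5]
rim [[-86.3, -132.1, 102.0]]
t 11.5 tip [ 94.    8.5 301.4] pol 197.4 91.2 F [-0.4  0.1  0.2] d [0.11, 0.61, -0.79] q [-0.52  0.02 -0.48  0.46  0.29  2.18] gap -0.3
[0.09, 0.25, -0.28] [-0.29, 0.45, -0.75]  step 19mm 5.5deg
[0.19, 0.49, -0.56] [-0.58, 0.91, -1.49]  step 19mm 5.5deg
[0.28, 0.74, -0.84] [-0.88, 1.36, -2.24]  step 19mm 5.5deg
[0.37, 0.98, -1.12] [-1.17, 1.81, -2.99]  step 19mm 5.5deg
[0.47, 1.23, -1.4] [-1.46, 2.26, -3.73]  step 19mm 5.5deg
[0.56, 1.48, -1.68] [-1.75, 2.72, -4.48]  step 19mm 5.5deg
[0.65, 1.72, -1.97] [-2.04, 3.17, -5.23]  step 19mm 5.5deg
[0.75, 1.97, -2.25] [-2.34, 3.62, -5.97]  step 19mm 5.5deg
```

```bash
python3 -m pendant '[{"linear":[0.09,0.25,-0.3],"angular":[-0.3,0.45,-0.75],"claw":0},{"linear":[0.19,0.5,-0.55],"angular":[-0.6,0.9,-1.5],"claw":0},{"linear":[0.28,0.75,-0.85],"angular":[-0.9,1.35,-2.25],"claw":0},{"linear":[0.37,1.0,-1.1],"angular":[-1.15,1.8,-3.0],"claw":0},{"linear":[0.47,1.25,-1.4],"angular":[-1.45,2.25,-3.75],"claw":0},{"linear":[0.56,1.5,-1.7],"angular":[-1.75,2.7,-4.5],"claw":0},{"linear":[0.65,1.7,-1.95],"angular":[-2.05,3.15,-5.25],"claw":0},{"linear":[0.75,1.95,-2.25],"angular":[-2.35,3.6,-5.95],"claw":0}]' >/dev/null; python3 - <<'E'
from h import *
st()
d=-EZ; R1=ori(d,EX); 
T=W(0,-76,84); line(tcp(T,d),R1,[.25,.5,.75,1])
T=W(0,70,84); line(tcp(T,d),R1,[1])
E
```

```text
t 12.5 tip [ -0.5 -95.2 130.4] pol 94.3 16.3 F [ 0.5 -0.3 -1.2] d [-0.0, 0.0, -1.0] q [-0.31  0.28 -0.39  0.9   0.    2.69] gap -0.0
[-0.1, 0.23, 0.0] [0.0, 0.0, -0.0]  step 13mm 0.0deg
[-0.19, 0.46, 0.0] [0.01, 0.01, -0.0]  step 13mm 0.0deg
[-0.29, 0.7, 0.01] [0.01, 0.01, -0.01]  step 13mm 0.0deg
[-0.39, 0.93, 0.01] [0.01, 0.01, -0.01]  step 13mm 0.0deg
[-3.31, 0.93, 0.01] [0.01, 0.01, -0.01]  step 172mm 0.1deg
```

```bash
python3 -m pendant '[{"linear":[-0.2,0.2,0],"angular":[0,0,0],"claw":0},{"linear":[-0.4,0.4,0],"angular":[0,0,0],"claw":0},{"linear":[-0.4,0.6,0],"angular":[0,0,0],"claw":0},{"linear":[-0.4,0.75,0],"angular":[0,0,0],"claw":0},{"linear":[-0.4,0.85,0],"angular":[0,0,0],"claw":0},{"linear":[-0.4,0.9,0],"angular":[0,0,0],"claw":0},{"linear":[-0.4,0.93,0],"angular":[0,0,0],"claw":0},{"linear":[-0.4,0.93,0],"angular":[0,0,0],"claw":0}]' >/dev/null; python3 - <<'E'
from h import *
st(); save("wrist","w12"); k=save("side","s12");cv2.imwrite("pics/s12c.png",cv2.resize(k["frame"][60:310,200:450,::-1],None,fx=2.4,fy=2.4,interpolation=2))
E
```

```text
t 13.5 tip [ -0.5 -75.1  84.1] pol 92.7 -12.4 F [-0.1  0.3  0.7] d [-0.0, 0.0, -1.0] q [-0.3   0.35 -0.42  0.8   0.    2.7 ] gap 0.0
```

View pics/w12.png

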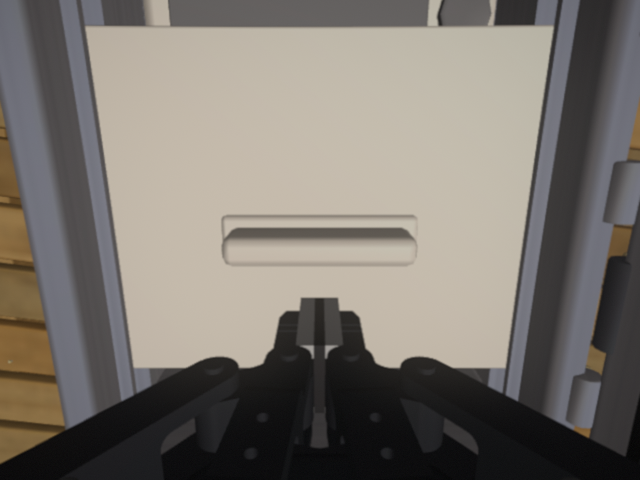

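View pics/s12c.png

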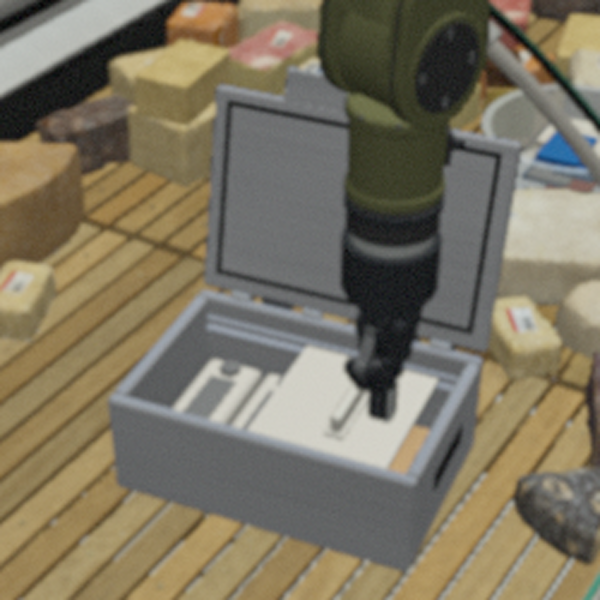

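```bash
python3 -m pendant '[{"linear":[-0.15,0,0],"angular":[0,0,0],"claw":0},{"linear":[-0.35,0,0],"angular":[0,0,0],"claw":0},{"linear":[-0.65,0,0],"angular":[0,0,0],"claw":0},{"linear":[-0.95,0,0],"angular":[0,0,0],"claw":0},{"linear":[-1.25,0,0],"angular":[0,0,0],"claw":0},{"linear":[-1.55,0,0],"angular":[0,0,0],"claw":0},{"linear":[-1.8,0,0],"angular":[0,0,0],"claw":0},{"linear":[-2.0,0,0],"angular":[0,0,0],"claw":0}]' >/dev/null; python3 - <<'E'
from h import *
st(); save("wrist","w13")
E
python3 -m pendant '[{"linear":[-0.04,0,0],"angular":[0,0,0],"claw":0},{"linear":[-0.08,0,0],"angular":[0,0,0],"claw":0},{"linear":[-0.12,0,0],"angular":[0,0,0],"claw":0},{"linear":[-0.16,0,0],"angular":[0,0,0],"claw":0},{"linear":[-0.2,0,0],"angular":[0,0,0],"claw":0},{"linear":[-0.2,0,0],"angular":[0,0,0],"claw":0},{"linear":[-0.2,0,0],"angular":[0,0,0],"claw":0},{"linear":[-0.2,0,0],"angular":[0,0,0],"claw":0}]' >/dev/null; python3 - <<'E'
from h import *
st()
k=save("side","s13");cv2.imwrite("pics/s13c.png",cv2.resize(k["frame"][60:310,200:450,::-1],None,fx=2.4,fy=2.4,interpolation=2))
E
```

```text
t 14.6 tip [-0.7 25.9 84.2] pol 92.8 -12.3 F [-1.9  0.4  0.7] d [-0.0, 0.0, -1.0] q [-0.23  0.49 -0.18  0.9   0.    2.77] gap 0.0
t 15.65 tip [-0.7 37.5 84.3] pol 92.8 -12.3 F [-1.5 -1.  -1.3] d [-0.0, 0.0, -1.0] q [-0.22  0.51 -0.16  0.91  0.    2.78] gap -0.2
```

View pics/s13c.png

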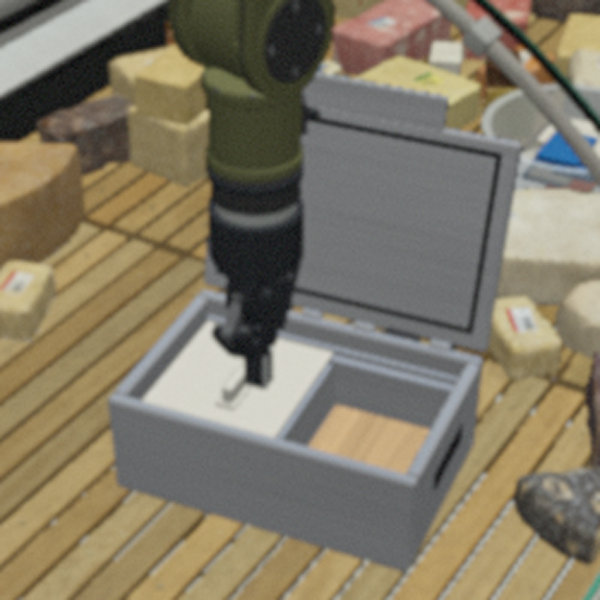

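Still sliding with no stop force yet, so I'll push further in small steps and watch the force.

```bash
python3 -m pendant '[{"linear":[-0.02,0,0],"angular":[0,0,0],"claw":0},{"linear":[-0.04,0,0],"angular":[0,0,0],"claw":0},{"linear":[-0.06,0,0],"angular":[0,0,0],"claw":0},{"linear":[-0.08,0,0],"angular":[0,0,0],"claw":0},{"linear":[-0.1,0,0],"angular":[0,0,0],"claw":0},{"linear":[-0.12,0,0],"angular":[0,0,0],"claw":0},{"linear":[-0.14,0,0],"angular":[0,0,0],"claw":0},{"linear":[-0.14,0,0],"angular":[0,0,0],"claw":0}]' >/dev/null; python3 - <<'E'
from h import *
st()
E
```

```text
t 16.7 tip [-0.7 37.6 84.3] pol 92.9 -12.3 F [-15.5  -3.4  11.7] d [-0.0, -0.01, -1.0] q [-0.22  0.51 -0.14  0.92 -0.    2.78] gap -0.3
```

```bash
python3 -m pendant '[{"linear":[0.3,0,0],"angular":[0,0,0],"claw":0},{"linear":[0.4,-0.4,0],"angular":[0,0,0],"claw":0},{"linear":[0.4,-1.0,0],"angular":[0,0,0],"claw":0},{"linear":[0.4,-1.7,0],"angular":[0,0,0],"claw":0},{"linear":[0.4,-2.3,0],"angular":[0,0,0],"claw":0},{"linear":[0.6,-2.8,-0.6],"angular":[0,0,0],"claw":0},{"linear":[0.8,-2.8,-1.5],"angular":[0,-1.2,0],"claw":40},{"linear":[1.0,-2.8,-2.6],"angular":[0,-2.8,0],"claw":85}]' >/dev/null; python3 - <<'E'
from h import *
s=st(); c=save("top","t14"); save("side","s14")
hsv=cv2.cvtColor(c["frame"],cv2.COLOR_RGB2HSV)
B=np.array([513,222,0.]); jz=np.array([np.cos(np.deg2rad(-11.15)),np.sin(np.deg2rad(-11.15)),0])
R1=ori(-EZ,jz); line(B+[0,0,173+120.],R1,np.arange(1,9)/8)
E
```

```text
t 17.7 tip [-131.3   -9.8  225.9] pol 252.6 28.8 F [0.1 1.3 0.2] d [-0.0, -0.0, -1.0] q [-0.02  0.29 -0.12  1.17  0.    2.68] gap 35.8
[-0.19, 0.27, -0.54] [0.01, -1.12, 0.0]  step 32mm 6.7deg
[-0.39, 0.53, -1.09] [0.02, -2.23, 0.01]  step 32mm 6.7deg
[-0.58, 0.8, -1.63] [0.03, -3.35, 0.01]  step 32mm 6.7deg
[-0.78, 1.06, -2.18] [0.04, -4.47, 0.02]  step 32mm 6.7deg
[-0.97, 1.33, -2.72] [0.04, -5.58, 0.02]  step 32mm 6.7deg
[-1.17, 1.59, -3.27] [0.05, -6.7, 0.02]  step 32mm 6.7deg
[-1.36, 1.86, -3.81] [0.06, -7.81, 0.03]  step 32mm 6.7deg
[-1.55, 2.13, -4.36] [0.07, -8.93, 0.03]  step 32mm 6.7deg
```

View pics/t14.png

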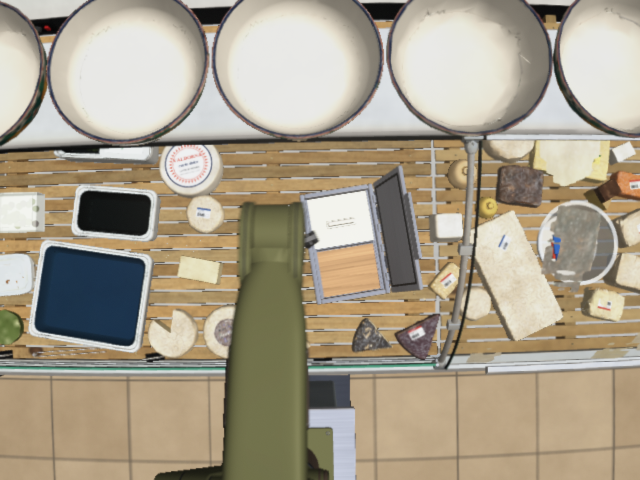

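View pics/s14.png

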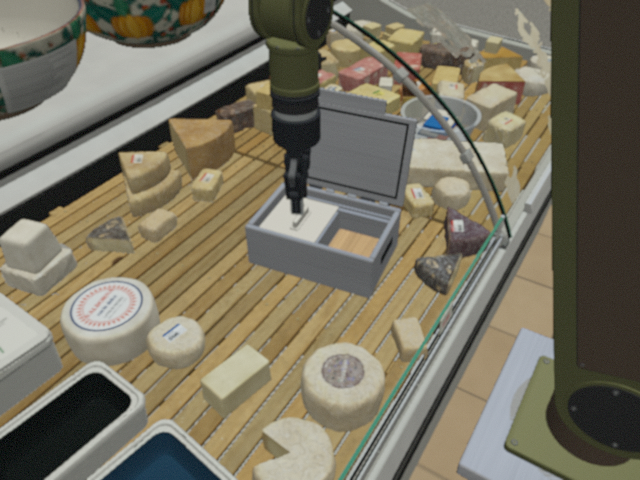

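```bash
python3 -m pendant '[{"linear":[-0.2,0.25,-0.55],"angular":[0,-1.1,0],"claw":85},{"linear":[-0.4,0.5,-1.1],"angular":[0,-2.2,0],"claw":85},{"linear":[-0.6,0.8,-1.65],"angular":[0,-3.35,0],"claw":85},{"linear":[-0.8,1.05,-2.2],"angular":[0,-4.45,0],"claw":85},{"linear":[-1.0,1.3,-2.75],"angular":[0,-5.6,0],"claw":85},{"linear":[-1.2,1.4,-3.3],"angular":[0,-6.7,0],"claw":85},{"linear":[-1.37,1.4,-3.8],"angular":[0,-7.8,0],"claw":85},{"linear":[-1.55,1.4,-4.35],"angular":[0,-8.9,0],"claw":85}]' >/dev/null; python3 - <<'E'
from h import *
s=st(); print(s["tool_pos"]); w=save("wrist","w15"); f=w["frame"]
hsv=cv2.cvtColor(f,cv2.COLOR_RGB2HSV); print(hsv[100:300:40,200:450:50].tolist())
print({k:w[k] for k in("view",)}, np.linalg.norm(w["view"][:3,3]))
E
```

```text
t 18.8 tip [-366.5   -1.1  156.5] pol 459.6 6.6 F [-0.1 -0.2 -0.3] d [-0.0, -0.01, -1.0] q [ 0.41  0.36 -0.19  1.02  0.    2.17] gap 85.3
[514.12863099 222.31425852 329.53084719]
[[[18, 115, 173], [18, 126, 208], [17, 137, 170], [19, 117, 186], [17, 135, 199]], [[19, 114, 176], [18, 128, 203], [18, 122, 155], [20, 103, 201], [17, 136, 199]], [[18, 112, 178], [18, 123, 213], [24, 58, 232], [24, 61, 231], [18, 132, 209]], [[19, 112, 185], [17, 123, 204], [24, 55, 235], [24, 57, 233], [17, 146, 159]], [[17, 148, 188], [18, 126, 166], [24, 55, 235], [24, 51, 237], [22, 23, 203]]]
{'view': array([[ 9.81243309e-01, -1.92725213e-01, -4.30829534e-03,
        -4.58501618e+02],
       [-1.84023472e-01, -9.43127998e-01,  2.76848227e-01,
         2.89855544e+02],
       [-5.74189074e-02, -2.70862643e-01, -9.60904000e-01,
         3.96900044e+02],
       [ 0.00000000e+00,  0.00000000e+00,  0.00000000e+00,
         1.00000000e+00]])} 672.1380928585922
```

View pics/w15.png

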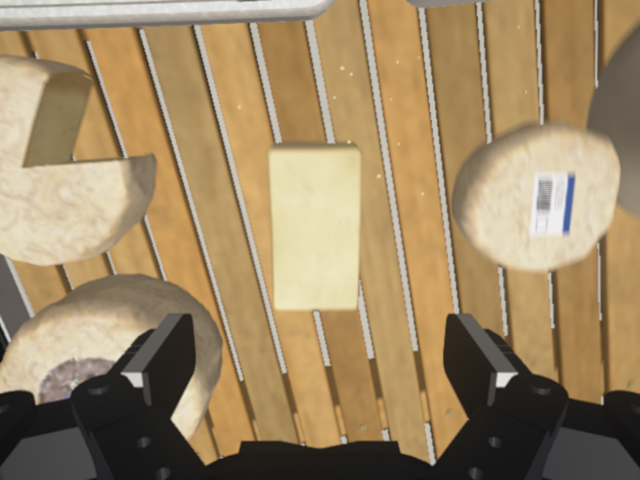

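```bash
python3 - <<'E'
from h import *
w=capture("wrist"); f=w["frame"]; hsv=cv2.cvtColor(f,cv2.COLOR_RGB2HSV)
m=cv2.inRange(hsv,(21,30,205),(30,90,255)); z=np.zeros_like(m); z[130:320,255:375]=m[130:320,255:375]
z=cv2.morphologyEx(z,cv2.MORPH_OPEN,np.ones((5,5)))
cs,_=cv2.findContours(z,0,1); b=max(cs,key=cv2.contourArea); print(cv2.boundingRect(b))
r=cv2.minAreaRect(onz(w,b[:,0,:],52)[:,:2].astype(np.float32)); print(r)
v=f.copy(); cv2.drawContours(v,[b],-1,(255,0,0),1); cv2.imwrite("pics/w15c.png",cv2.resize(v[120:330,240:400,::-1],None,fx=3,fy=3))
# same from the top view for check
t=capture("top"); h=cv2.cvtColor(t["frame"],cv2.COLOR_RGB2HSV)
E
```

```text
(272, 160, 92, 157)
((510.3522033691406, 228.03196716308594), (98.53597259521484, 53.02611541748047), 78.88749694824219)
```

View pics/w15c.png

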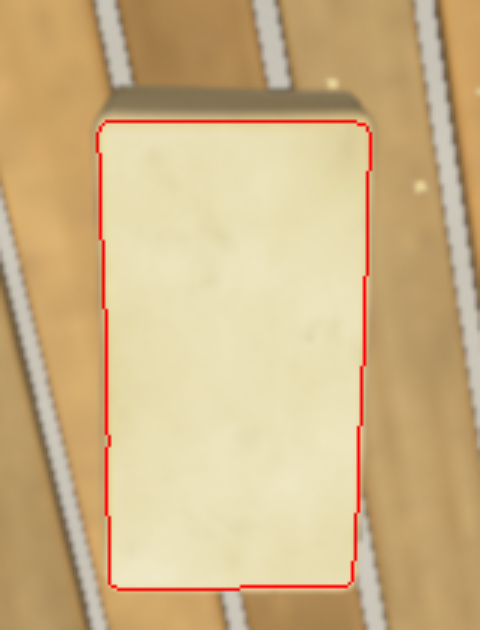

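```bash
python3 - <<'E'
from h import *
s=st(); print(s["tool_pos"])
a=np.deg2rad(-11.1); jz=np.array([np.cos(a),np.sin(a),0]); R1=ori(-EZ,jz)
line(np.array([511,227,191.]),R1,[.5,1])
E
```

```text
t 18.95 tip [-366.7   -1.2  156.6] pol 459.7 6.6 F [-0.  -0.5 -0.4] d [-0.0, -0.01, -1.0] q [ 0.41  0.36 -0.19  1.02  0.    2.18] gap 84.8
[513.95753658 222.45752249 329.57491979]
[-0.04, 1.39, -0.03] [0.03, -0.02, -0.01]  step 69mm 0.2deg
[-0.07, 2.77, -0.06] [0.06, -0.04, -0.01]  step 69mm 0.2deg
```

```bash
python3 -m pendant '[{"linear":[-0.07,0.6,-0.06],"angular":[0,0,0],"claw":85},{"linear":[-0.08,1.3,-0.06],"angular":[0,0,0],"claw":85},{"linear":[-0.08,2.0,-0.06],"angular":[0,0,0],"claw":85},{"linear":[-0.08,2.5,-0.06],"angular":[0,0,0],"claw":85},{"linear":[-0.08,2.7,-0.06],"angular":[0,0,0],"claw":85},{"linear":[-0.08,2.77,-0.06],"angular":[0,0,0],"claw":85},{"linear":[-0.08,2.77,-0.06],"angular":[0,0,0],"claw":60},{"linear":[-0.08,2.77,-0.06],"angular":[0,0,0],"claw":45}]' 30; python3 -m pendant '[{"linear":[0,0,0],"angular":[0,0,0],"claw":45},{"linear":[0,0,0],"angular":[0,0,0],"claw":45},{"linear":[0,0,0],"angular":[0,0,0],"claw":45},{"linear":[0,0,0],"angular":[0,0,0],"claw":45},{"linear":[0,-0.2,0],"angular":[0,0,0],"claw":45},{"linear":[0,-0.5,0],"angular":[0,0,0],"claw":45},{"linear":[0,-0.8,0],"angular":[0,0,0],"claw":45},{"linear":[0,-1.0,0],"angular":[0,0,0],"claw":45}]' 30; python3 - <<'E'
from h import *
st(); save("wrist","w17"); save("side","s17")
E
```

```text
clock: 19.95
tool_pos: [511.8, 227.5, 192.3]
eef_rot: [0.448, -0.448, 0.549, -0.545]
contact_force: [0.2, -0.4, -0.5]
finger_gap: 57.5
clock: 20.95
tool_pos: [512.4, 227.5, 244.0]
eef_rot: [0.449, -0.448, 0.548, -0.546]
contact_force: [-0.3, -0.4, -3.8]
finger_gap: 57.6
t 20.95 tip [-372.    -1.3   71. ] pol 463.2 -4.1 F [-0.3 -0.4 -3.8] d [-0.0, -0.0, -1.0] q [ 0.42  0.43 -0.32  0.81  0.    2.19] gap 57.6
```

View pics/w17.png

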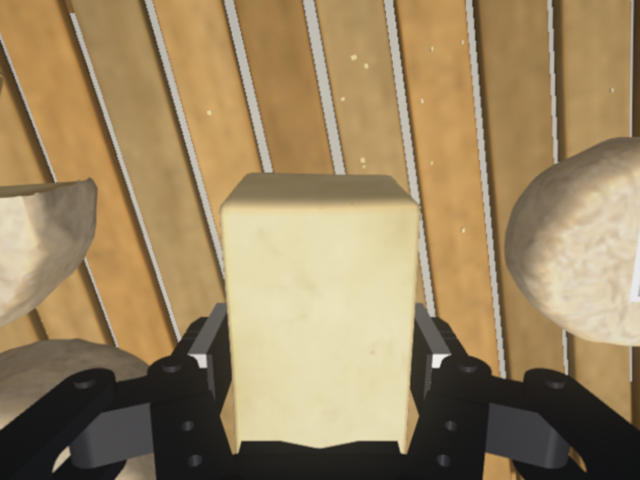

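View pics/s17.png

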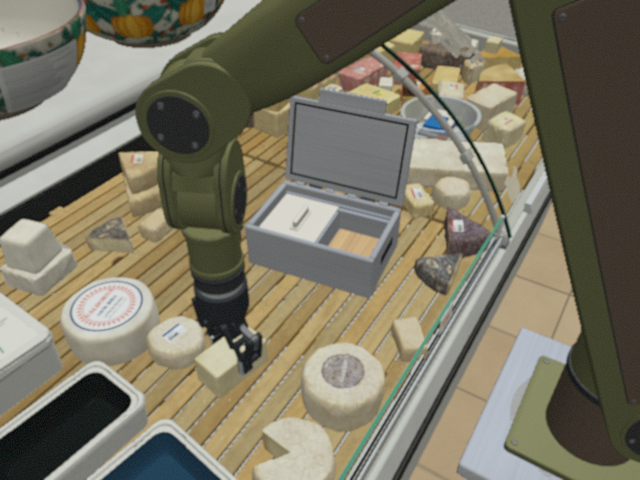

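```bash
python3 - <<'E'
from h import *
s=sense(); R1=ori(-EZ,EY); print(W(0,-62,0))
T=W(0,-62,342); p0=s["tool_pos"]; S=Slerp([0,1],R.concatenate([Rt(s),R1])); w=[]
for k in range(1,9):
    f=k/8; p=p0+(T-p0)*f; p[2]=min(342,p0[2]+33*k); w.append((p,S(f)))
rows(w)
E
```

```text
[ 504.10941869 -148.67159308    0.        ]
[0.92, -0.66, 0.16] [0.0, -0.4, -0.01]  step 57mm 2.4deg
[1.85, -1.33, 0.33] [0.0, -0.81, -0.01]  step 57mm 2.4deg
[2.77, -1.97, 0.49] [0.0, -1.21, -0.02]  step 57mm 2.4deg
[3.7, -1.98, 0.65] [0.0, -1.61, -0.02]  step 47mm 2.4deg
[4.62, -1.98, 0.82] [0.0, -2.02, -0.03]  step 47mm 2.4deg
[5.55, -1.98, 0.98] [0.0, -2.42, -0.03]  step 47mm 2.4deg
[6.48, -1.99, 1.15] [0.0, -2.83, -0.04]  step 47mm 2.4deg
[7.4, -1.99, 1.31] [0.0, -3.23, -0.04]  step 47mm 2.4deg
```

```bash
python3 -m pendant '[{"linear":[0.5,-0.7,0.1],"angular":[0,-0.2,0],"claw":45},{"linear":[1.3,-1.4,0.25],"angular":[0,-0.6,0],"claw":45},{"linear":[2.2,-2.0,0.4],"angular":[0,-1.0,0],"claw":45},{"linear":[3.1,-2.0,0.55],"angular":[0,-1.4,0],"claw":45},{"linear":[4.0,-2.0,0.7],"angular":[0,-1.8,0],"claw":45},{"linear":[4.9,-2.0,0.87],"angular":[0,-2.2,0],"claw":45},{"linear":[5.7,-2.0,1.0],"angular":[0,-2.6,0],"claw":45},{"linear":[6.4,-2.0,1.13],"angular":[0,-3.0,0],"claw":45}]'; python3 - <<'E'
from h import *
st(); s=sense()
line(W(0,-62,342),ori(-EZ,EY),[1]); save("wrist","w18"); save("side","s18"); save("top","t18")
E
```

```text
clock: 22.05
tool_pos: [504.6, -99.2, 342.3]
eef_rot: [0.529, -0.527, 0.471, -0.469]
contact_force: [-0.1, 0.0, -3.9]
finger_gap: 57.4
t 22.05 tip [-49.7 -54.6 169.3] pol 154.2 25.0 F [-0.1  0.  -3.9] d [-0.0, -0.0, -1.0] q [-0.2   0.28 -0.28  1.01  0.    1.26] gap 57.4
[0.98, 0.0, -0.13] [0.0, -0.22, -0.04]  step 49mm 1.4deg
```

View pics/w18.png

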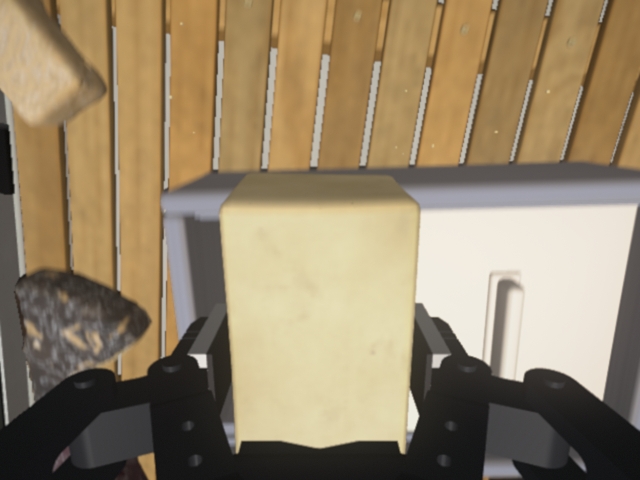

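View pics/t18.png

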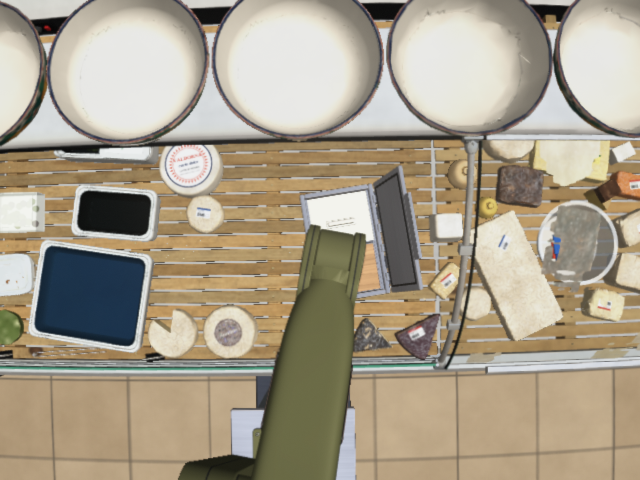

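```bash
python3 - <<'E'
from h import *
w=capture("wrist"); s=sense(); R0=Rt(s)
top=s["tool_pos"][2]-192.3+52
for p in [(222,207),(418,207)]: print((R0.inv().apply(onz(w,[p],top)[0]-s["tool_pos"])).round(1))
# rim features at z=102: outer left-near corner(163,200); 
for p in [(163,200),(185,212)]: print("rim",CH(onz(w,[p],102)[0]).round(1))
# rib centre, z 96.5
print("rib",CH(onz(w,[(509,277)],96.5)[0]).round(1), CH(onz(w,[(490,277)],96.5)[0]).round(1))
t=capture("top"); cv2.imwrite("pics/t19c.png",cv2.resize(t["frame"][170:310,290:430,::-1],None,fx=4.2,fy=4.2,interpolation=2))
st(); line(W(0,-62,342),ori(-EZ,EY),[1])
E
```

```text
[-48.8 140.6 -27. ]
[-48.8 140.6  24.8]
rim [ -85.8 -132.7  102. ]
rim [ -79.5 -122.5  102. ]
rib [-38.1  46.9  96.5] [-38.3  36.7  96.5]
t 22.3 tip [-51.5 -54.1 169.3] pol 155.8 24.8 F [-0.1  0.1 -4.3] d [-0.01, -0.0, -1.0] q [-0.19  0.28 -0.28  1.01  0.01  1.26] gap 57.7
[1.01, 0.0, -0.13] [0.0, -0.23, -0.05]  step 51mm 1.4deg
```

View pics/t19c.png

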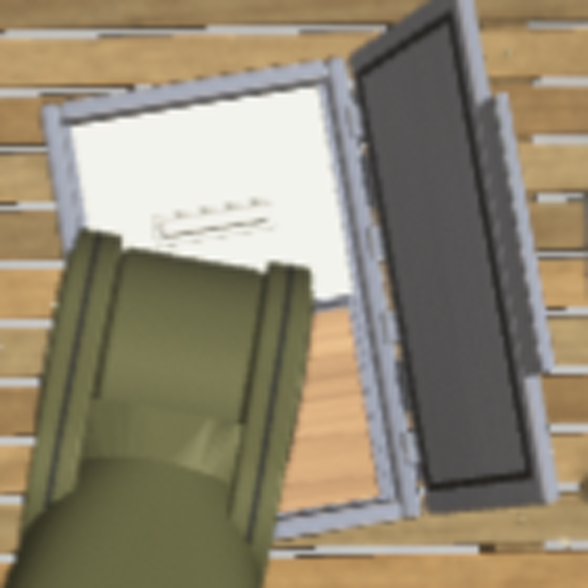

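```bash
python3 -m pendant '[{"linear":[0.3,0,-0.05],"angular":[0,-0.1,0],"claw":45},{"linear":[0.7,0,-0.1],"angular":[0,-0.2,0],"claw":45},{"linear":[1.0,0,-0.13],"angular":[0,-0.23,0],"claw":45},{"linear":[1.0,0,-0.13],"angular":[0,-0.23,0],"claw":45},{"linear":[1.0,0,-0.13],"angular":[0,-0.23,0],"claw":45},{"linear":[1.0,0.2,-0.13],"angular":[0,-0.23,0],"claw":45},{"linear":[1.0,0.4,-0.13],"angular":[0,-0.23,0],"claw":45},{"linear":[1.0,0.6,-0.13],"angular":[0,-0.23,0],"claw":45}]'; python3 - <<'E'
from h import *
st(); save("wrist","w20"); k=save("side","s20"); cv2.imwrite("pics/s20c.png",cv2.resize(k["frame"][60:310,200:450,::-1],None,fx=2.4,fy=2.4,interpolation=2))
line(W(0,-62,216),ori(-EZ,EY),[1])
E
```

```text
clock: 23.3
tool_pos: [503.9, -147.5, 310.9]
eef_rot: [0.535, -0.533, 0.466, -0.462]
contact_force: [0.1, -0.2, -2.8]
finger_gap: 57.6
t 23.3 tip [ -2.2 -62.2 137.9] pol 98.3 20.2 F [ 0.1 -0.2 -2.8] d [-0.01, -0.0, -1.0] q [-0.29  0.32 -0.31  0.95  0.    1.14] gap 57.6
[0.04, 1.89, 0.02] [0.03, -0.0, -0.07]  step 94mm 0.4deg
```

View pics/w20.png

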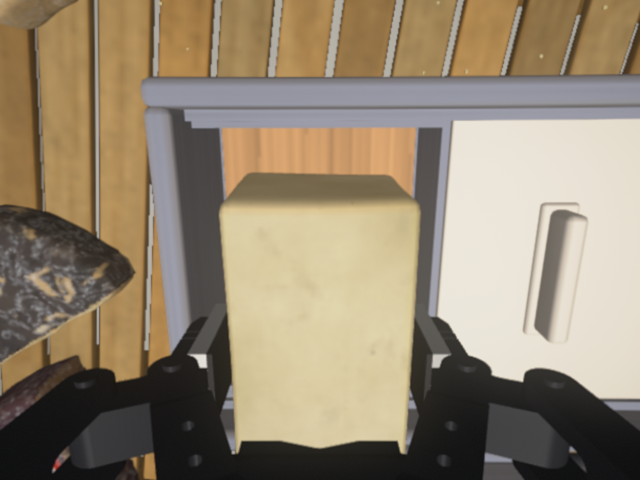

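View pics/s20c.png

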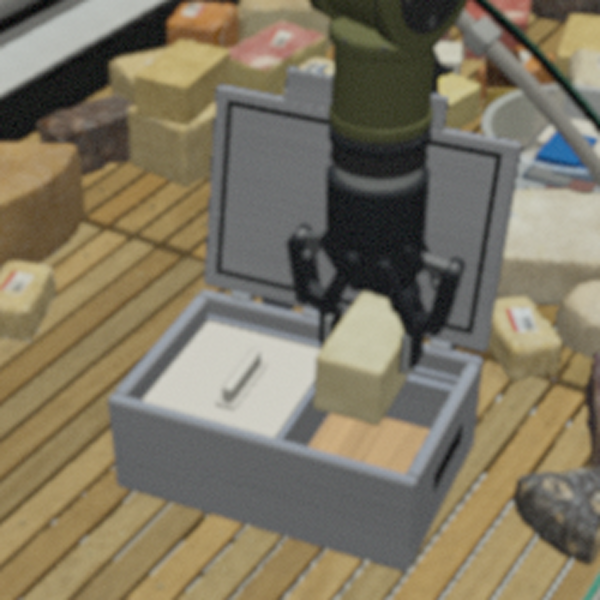

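```bash
python3 -m pendant '[{"linear":[0.04,0.25,0],"angular":[0,0,0],"claw":45},{"linear":[0.04,0.5,0],"angular":[0,0,0],"claw":45},{"linear":[0.04,0.75,0],"angular":[0,0,0],"claw":45},{"linear":[0.04,1.0,0],"angular":[0,0,0],"claw":45},{"linear":[0.04,1.25,0],"angular":[0,0,0],"claw":45},{"linear":[0.04,1.5,0],"angular":[0,0,0],"claw":45},{"linear":[0.04,1.7,0],"angular":[0,0,0],"claw":45},{"linear":[0.04,1.8,0],"angular":[0,0,0],"claw":45}]'; python3 - <<'E'
from h import *
st(); save("wrist","w21"); k=save("side","s21"); cv2.imwrite("pics/s21c.png",cv2.resize(k["frame"][60:310,200:450,::-1],None,fx=2.4,fy=2.4,interpolation=2))
E
```

```text
clock: 24.4
tool_pos: [504.4, -149.0, 220.5]
eef_rot: [0.535, -0.532, 0.465, -0.462]
contact_force: [2.3, -0.3, -1.7]
finger_gap: 57.4
t 24.4 tip [ -0.6 -61.8  47.5] pol 106.8 -31.9 F [ 2.3 -0.3 -1.7] d [-0.01, -0.0, -1.0] q [-0.29  0.41 -0.44  0.72  0.01  1.14] gap 57.4
```

View pics/w21.png

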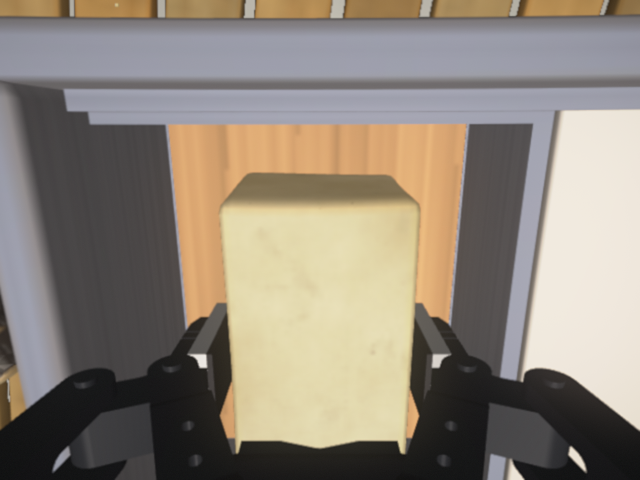

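View pics/s21c.png

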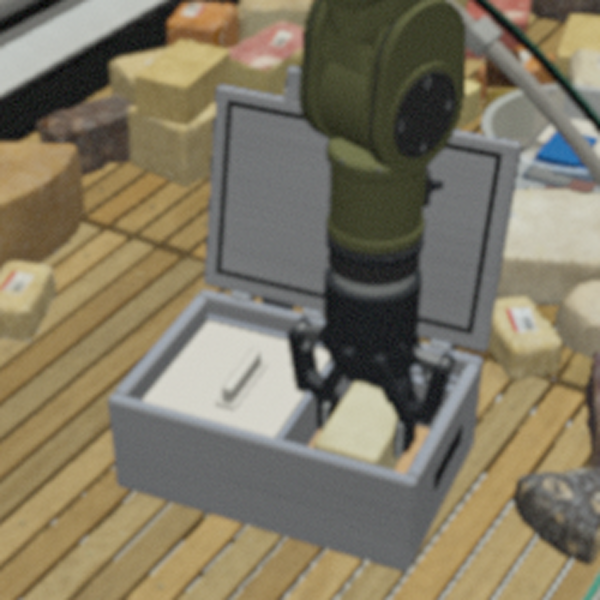

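```bash
python3 -m pendant '[{"linear":[0,0,0.04],"angular":[0,0,0],"claw":45},{"linear":[0,0,0.08],"angular":[0,0,0],"claw":45},{"linear":[0,0.02,0.08],"angular":[0,0,0],"claw":45},{"linear":[0,0.04,0.08],"angular":[0,0,0],"claw":45},{"linear":[0,0.07,0.08],"angular":[0,0,0],"claw":45},{"linear":[0,0.1,0.08],"angular":[0,0,0],"claw":45},{"linear":[0,0.1,0.08],"angular":[0,0,0],"claw":45},{"linear":[0,0.1,0.08],"angular":[0,0,0],"claw":45}]'
```

```text
clock: 25.5
tool_pos: [508.5, -148.3, 215.3]
eef_rot: [0.535, -0.532, 0.466, -0.462]
contact_force: [-0.6, 0.4, -3.4]
finger_gap: 57.8
```

```bash
python3 -m pendant '[{"linear":[0,0.02,0],"angular":[0,0,0],"claw":45},{"linear":[0,0.04,0],"angular":[0,0,0],"claw":45},{"linear":[0,0.05,0],"angular":[0,0,0],"claw":45},{"linear":[0,0.06,0],"angular":[0,0,0],"claw":45},{"linear":[0,0.06,0],"angular":[0,0,0],"claw":45},{"linear":[0,0.06,0],"angular":[0,0,0],"claw":45},{"linear":[0,0.06,0],"angular":[0,0,0],"claw":45},{"linear":[0,0.06,0],"angular":[0,0,0],"claw":45}]'
```

```text
clock: 26.5
tool_pos: [508.4, -148.2, 212.4]
eef_rot: [0.535, -0.532, 0.466, -0.462]
contact_force: [-2.2, 1.4, 1.1]
finger_gap: 57.6
```

```bash
python3 -m pendant '[{"linear":[0,0,0],"angular":[0,0,0],"claw":57.5},{"linear":[0,0,0],"angular":[0,0,0],"claw":58},{"linear":[0,0,0],"angular":[0,0,0],"claw":59},{"linear":[0,0,0],"angular":[0,0,0],"claw":60},{"linear":[0,0,0],"angular":[0,0,0],"claw":61},{"linear":[0,0,0],"angular":[0,0,0],"claw":62},{"linear":[0,0,0],"angular":[0,0,0],"claw":62},{"linear":[0,0,0],"angular":[0,0,0],"claw":62}]'; python3 - <<'E'
from h import *
st(); save("wrist","w24")
E
```

```text
clock: 27.5
tool_pos: [508.4, -148.2, 212.4]
eef_rot: [0.535, -0.532, 0.466, -0.462]
contact_force: [-0.2, -0.1, 0.6]
finger_gap: 62.3
t 27.5 tip [ -1.  -57.7  39.4] pol 111.6 -35.4 F [-0.2 -0.1  0.6] d [-0.01, -0.0, -1.0] q [-0.29  0.43 -0.44  0.71  0.01  1.15] gap 62.3
```

View pics/w24.png

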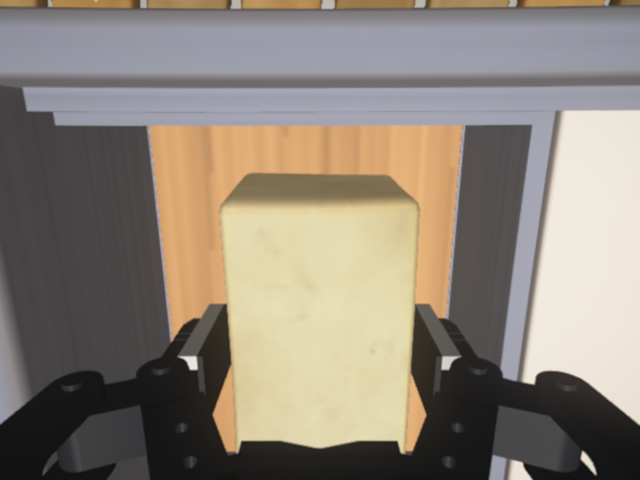

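Released and both pads are clear of the block. I'll raise straight up slowly.

```bash
python3 -m pendant '[{"linear":[0,-0.06,0],"angular":[0,0,0],"claw":64},{"linear":[0,-0.15,0],"angular":[0,0,0],"claw":64},{"linear":[0,-0.3,0],"angular":[0,0,0],"claw":64},{"linear":[0,-0.6,0],"angular":[0,0,0],"claw":64},{"linear":[0,-1.0,0],"angular":[0,0,0],"claw":64},{"linear":[0,-1.6,0],"angular":[0,0,0],"claw":64},{"linear":[0,-2.4,0],"angular":[0,0,0],"claw":64},{"linear":[0,-3.2,0],"angular":[0,0,0],"claw":64}]'; python3 - <<'E'
from h import *
st(); save("wrist","w25"); k=save("side","s25"); cv2.imwrite("pics/s25c.png",cv2.resize(k["frame"][60:310,200:450,::-1],None,fx=2.4,fy=2.4,interpolation=2))
E
```

```text
clock: 28.55
tool_pos: [508.4, -149.2, 374.7]
eef_rot: [0.535, -0.532, 0.465, -0.462]
contact_force: [0.7, -0.1, 0.3]
finger_gap: 63.6
t 28.55 tip [ 1.000e-01 -5.780e+01  2.017e+02] pol 132.8 47.4 F [ 0.7 -0.1  0.3] d [-0.01, 0.0, -1.0] q [-0.29  0.28 -0.18  1.1   0.01  1.14] gap 63.6
```

View pics/w25.png

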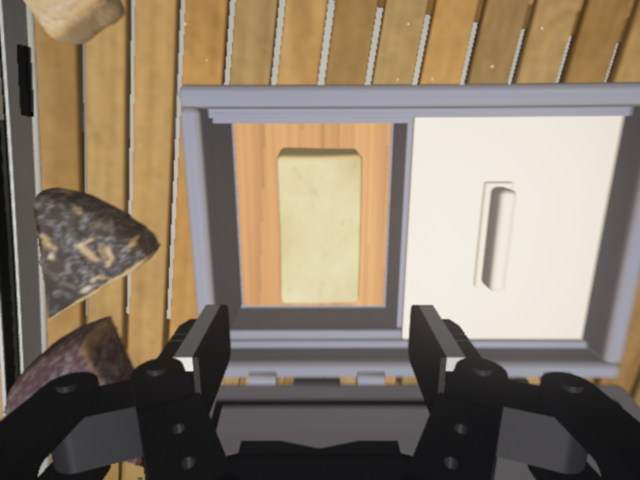

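View pics/s25c.png

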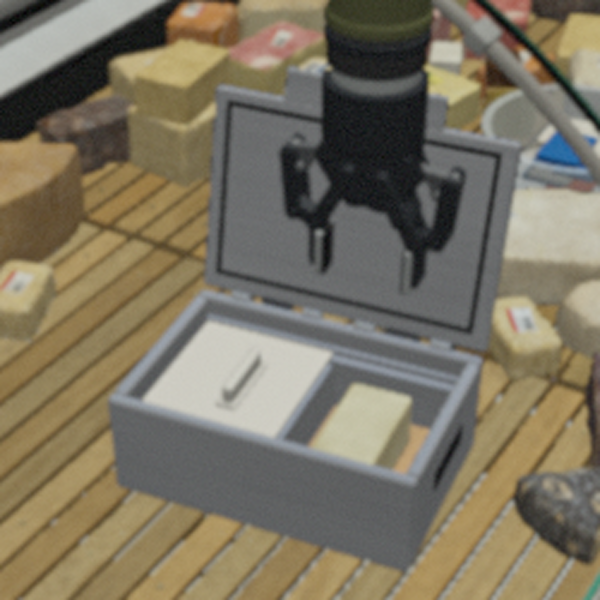

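```bash
python3 - <<'E'
from h import *
a=cv2.imread("pics/s14.png",0).astype(np.float32); b=cv2.imread("pics/s25.png",0).astype(np.float32);d=cv2.imread("pics/s13.png",0).astype(np.float32)
def sh(p,q,x0,y0,x1,y1): return [round(v,2) for v in cv2.phaseCorrelate(p[y0:y1,x0:x1],q[y0:y1,x0:x1],cv2.createHanningWindow((x1-x0,y1-y0),cv2.CV_32F))[0]]
print("cover s14->s25",sh(a,b,262,195,322,242),"s13->s14 rib",sh(d,a,280,215,300,235))
print("lid right edge s14->s25",sh(a,b,390,110,420,180), "chest",sh(a,b,245,240,330,290))
for n in("s10","s14","s25"):pass
e=cv2.imread("pics/s10.png",0).astype(np.float32); print("lid s10->s25",sh(e,b,390,110,420,180))
# cover/tip geometry
t=capture("top"); s=capture("side")
cv2.imwrite("pics/t26c.png",cv2.resize(t["frame"][170:310,290:430,::-1],None,fx=4.2,fy=4.2,interpolation=2))
w=capture("wrist")
print("sheet near/far/rib base", [CH(onz(w,[p],77.5)[0]).round(1).tolist() for p in[(411,200),(603,240),(410,118),(620,116)]])
print("block top corners",[CH(onz(w,[p],72)[0]).round(1).tolist() for p in[(278,156),(361,156),(281,302),(359,302)]])
E
```

```text
cover s14->s25 [-0.02, 0.13] s13->s14 rib [0.27, -0.1]
lid right edge s14->s25 [0.0, -0.08] chest [-0.04, -0.01]
lid s10->s25 [0.16, -0.14]
sheet near/far/rib base [[-23.8, 0.9, 77.5], [2.6, 126.8, 77.5], [-73.7, -2.9, 77.5], [-74.3, 122.3, 77.5]]
block top corners [[-50.9, -83.6, 72.0], [-50.9, -31.2, 72.0], [48.8, -84.1, 72.0], [48.9, -29.8, 72.0]]
```

View pics/t26c.png

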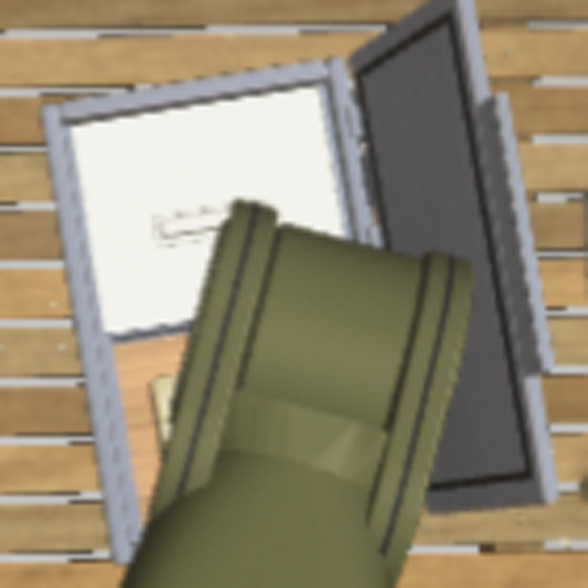

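```bash
python3 - <<'E'
from workcell import close_job,sense
s=sense(); print(s["clock"],s["contact_force"].round(1)); print(close_job())
E
```

```text
28.8 [-0.3  0.3  1.1]
the job is handed in; nothing more can be done
None
```

I opened the chest, slid the cover home and laid the block flat in the near well, then handed the job in at 28.8 s of the 61 s allowed. No verdict is given, so the checks below are my own readings.

- **Lid:** I raised it with closed fingers under the lip and let it lean back on its stop. The highest force I read at the end of a move during the lift was about 6 N. At its stop the lid edges in the side view sat about 5 px lower in the enlarged crop (about 2 px in the original frame) than my model of 1.80 rad. I put that down to calibration, because the shut chest showed the same kind of offset. The lid did not move in any later picture.
- **Cover:** I pushed it by its rib until it stopped moving under about 15 N. It shifted less than 0.3 px between the push and the last picture.
- **Block:** Its corners put the centre at about x −1 mm, y +5 mm from the well centre, lying level on the board with the gripper clear. I saw a small side force, about 2 N, on the way down, so I moved 4 mm away from the near wall and it went away.
- **Other cheeses:** I kept the arm away from the three to be left alone and saw no sign of them moving, but I did not measure them at the end.
- **At hand-in:** The force reading was within about 1 N of zero, with the tool hanging free above the chest.

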